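# Stow the survey kit on the ship's bench before sailing

### The job

Put the survey kit into its holders for sea: stand the radio upright in its charging cradle, sit the white puck antenna in the larger round cup and the aluminium sensor upright in the smaller round cup, and lay the two wooden wedges flat in the wooden tray side by side, head to tail with their slanting sides together, so that they make one rectangular block. Set each thing down gently on its holder's floor rather than dropping it, let go of everything, and leave the mug alone.

Things in the scene. Friction and masses are not known exactly. Their poses are not given: they have to be found in the camera images.
- wedge_a: loose pale wooden wedge, one of two alike, 45 g, lying flat, 36 mm tall. Seen from above a right-angled taper: straight side at y=-7 mm; parallel ends: thin end x=+30 (y -7 to 7), thick end x=-30 (y -7 to 27); the other long side slants. Origin on the underside, on the thin end's centre line; x from thick to thin end, z up. Pinch it end to end (60 mm, at y=0): this keeps fingers from between the two in the tray
- wedge_b: loose pale wooden wedge, the other of two alike, 45 g, lying flat, 36 mm tall. Seen from above a right-angled taper: straight side at y=-7 mm; parallel ends: thin end x=+30 (y -7 to 7), thick end x=-30 (y -7 to 27); the other long side slants. Origin on the underside, on the thin end's centre line; x from thick to thin end, z up. Pinch it end to end (60 mm, at y=0): this keeps fingers from between the two in the tray
- radio: loose black hand-held radio standing upright on the table: body 36 mm thick (x) by 58 mm wide (y) by 100 mm tall, a 12 mm thick stub antenna and a low knob on top reaching to 115 mm. The small green window is on its -x face. Origin: centre of the underside, z up. About 280 g; it topples if bumped
- antenna: loose white round puck-shaped satellite antenna with a gently domed top, 60 mm in diameter, straight side up to 26 mm, 35 mm tall. Origin: centre of the underside, z up. About 180 g
- sensor: loose bare aluminium cylinder (a pressure sensor) with a dark band, standing on end, 40 mm in diameter, 46 mm tall. Origin: centre of the underside, z up. About 160 g
- tray: fixed shallow dark wooden tray, outside 86 (x) by 72 (y) mm, walls 6 thick, rim 12 mm and inner floor 6 mm above the table, inside 74 x 60 mm. The wedges fit only head to tail, straight sides along the long walls: the one with its thin end to the tray's +x has its origin near (0,-17) mm in the tray frame, the one with its thin end to -x near (0,+17). Origin: centre of the underside, z up
- charger: fixed black charging cradle: open rectangular pocket 48 (x) by 70 (y) mm, walls 6 thick, rim 30 mm and pocket floor 6 mm above the table; a step 16 mm high, 70 wide in front from x=-30 to -50 mm. The radio stands in it, its thickness along x, either way round. Origin: centre of the pocket's underside, z up
- wide_cup: fixed round black plastic cup-shaped stand, the larger of the two: a shallow dish, outside diameter 84 mm, clear inside diameter about 75 mm, rim 12 mm above the table, inner floor 4 mm above the table. Origin: centre of the underside, z up
- narrow_cup: fixed round black plastic cup-shaped stand, the smaller of the two: a shallow dish, outside diameter 64 mm, clear inside diameter about 54 mm, rim 12 mm above the table, inner floor 4 mm above the table. Origin: centre of the underside, z up
- mug: bystander: white ceramic mug, 80 mm in diameter, 90 mm tall, handle on its +y side. Origin: centre of the underside, z up. Not part of the job
Mind the look-alikes: they are no part of the job. What is shaped like the wide_cup but green or purple is not meant. Leave any turquoise look-alike of the radio alone.

How it is judged (in metres and radians):
At the end, for the whole second after the job is handed in: Radio, antenna and sensor upright (0.1 rad) on the floor of cradle, larger cup and smaller cup, within 11 mm of centre; both wedges flat on the tray floor, along it (0.3 rad, 12 mm), thin ends opposed, slanting sides facing, each origin 24 to 50 mm to the other's slanting side; all at rest (horizontal distance between radio and charger below 0.011 m and z of radio in the frame of charger below 0.01 m and linear speed of each of radio, antenna, sensor, wedge_a, wedge_b below 0.02 m/s and angular speed of each of radio, antenna, sensor, wedge_a, wedge_b below 0.2 rad/s and angle between each of radio, antenna, sensor, wedge_a, wedge_b's own z axis and vertical below 0.1 rad and horizontal distance between antenna and wide_cup below 0.011 m and z of antenna in the frame of wide_cup below 0.008 m and horizontal distance between sensor and narrow_cup below 0.011 m and z of sensor in the frame of narrow_cup below 0.008 m and angle between the x axis of radio and the x axis of charger, either way round below 0.35 rad and x of wedge_a in the frame of tray between -0.012 and 0.012 m and y of wedge_a in the frame of tray between -0.027 and 0.027 m and z of each of wedge_a, wedge_b in the frame of tray below 0.01 m and angle between the x axis of each of wedge_a, wedge_b and the x axis of tray, either way round below 0.3 rad and y of wedge_b in the frame of wedge_a between 0.024 and 0.05 m and x of wedge_b in the frame of tray between -0.012 and 0.012 m and y of wedge_b in the frame of tray between -0.027 and 0.027 m and y of wedge_a in the frame of wedge_b between 0.024 and 0.05 m); the robot touches nothing.
It fails at once if a thing of the kit is dropped or thrown (it moves faster than 0.7 m/s with no finger touching it) ((linear speed of wedge_a above 0.7 m/s and contact force between wedge_a and the fingers below 0.05 N) or (linear speed of wedge_b above 0.7 m/s and contact force between wedge_b and the fingers below 0.05 N) or (linear speed of radio above 0.7 m/s and contact force between radio and the fingers below 0.05 N) or (linear speed of antenna above 0.7 m/s and contact force between antenna and the fingers below 0.05 N) or (linear speed of sensor above 0.7 m/s and contact force between sensor and the fingers below 0.05 N)).
It fails at once if the mug is pushed more than 30 mm or tipped over (distance of mug from where it was at the start of the episode above 0.03 m or angle between mug's own z axis and vertical above 0.5 rad).
It also fails if it takes over 136 s, if anything falls off the work surface, if the arm or the gripper's body presses on something with over 40 N, if the wrist force passes 120 N, or if a joint passes its speed limit or range.

### The arm

A 6-joint arm with a two-finger parallel gripper is mounted at the origin on the work surface. World frame = base frame: x ahead of the robot, y to its left, z up, the work surface at z = 0. Lengths are in m, angles in degrees, forces in N, time in s.
With the tool pointing down it reaches from about 0.375 to 0.9 m from the base axis. Payload 3.1 kg.
Tool frame: the origin (TCP) lies on the centre line of the jaws, within the pads' length; the fingertips stand 25 mm ahead of it and the grasp point (between the pads) lies 6 mm ahead of it; z points along the fingers, y is the line along which they close (so a half turn about z gives the same grasp; the last joint's range is limited). The gripper opens to 87 mm and grips with 3 to 60 N. Pads are 19 mm wide; open, the fingers measure 117 mm over their backs; the gripper's body (75 mm by 190 mm) begins 51 mm behind the grasp point.
Start: joints at [-81.962, 30.224, 82.088, -0, 67.689, -10.227], TCP at [0.196, -0.593, 0.248] pointing down, gripper open.
Joint ranges: [-176.69, 176.69], [-43.24, 126.21], [12.49, 139.97], [-82, 262], [0, 151.66], [-163.58, 163.58]. Speed limits (degrees/s): [159.86, 159.86, 180, 180, 180, 180].

### API

Orientations are given as a 3x3 rotation matrix whose columns are the frame's x, y, z axes.
In Python, from rig import read_state, capture, camera_params, hand_in gives the robot as it stands.
- The arm moves only by the tool apply_moves, never from a script. Its argument "rows" is a list of rows, each an object of numbers: "x", "y", "z": the shift along the tool's x, y, z in mm; "rx", "ry", "rz": the turn, a rotation vector about the tool's x, y, z in units of 6 degrees (1.0 is 6 degrees); "claw": the closure in counts, from 0 (fully open) to 255 (shut). A call has 1 to 10 rows; each row is the pose to reach, as a shift and turn from the pose commanded when the call began, along the tool's axes at that moment; what a row does not reach only later rows make up. A row lasts 1/8 s, in which the tool goes at most 62.5 mm and 10.7 degrees, less where a joint would pass 70% of its speed; a pose out of reach is approached as far as the arm can. A call with a gripper value outside its range is refused whole. The fingers move at their own pace and stop on an object; the grip force is fixed at half the most. Time passes only in rows, so rows that repeat a pose let the fingers close. It gives the time, the measured TCP pose, the force, the opening and the grip force at its end, in the units of the state.
- read_state(): the state, without advancing time (a new reading comes with each control period).
- capture(name): name is "scene" or "top" or "wrist"; returns (picture, depth): 480x640x3 uint8, red, green, blue; 480x640 float32, m along the optical axis (not along the pixel's ray), 0 where there is no reading.
- camera_params(name): a dict with "fx", "fy", "cx", "cy" (pixels), "xyz" and "orientation" of the camera in the world. Camera axes: x right, y up, looking along -z (the intrinsics and any distortion apply to the point x, -y, -z); pixel columns grow to the right and rows downward; lengths in m; the calibration is good to about 2 mm. A picture is of the moment at which its call begins: read the wrist's pose just before it. camera_params takes no time and is no camera call; for the wrist camera it gives the pose at the moment of the call.
- hand_in(): hands the job in; it is judged then, once.
The state is a dict: "time_s": time; "joint_positions": joint angles; "qvel": joint speeds; "tau": joint torques, N m; "position": TCP position; "tcp_rot": TCP orientation; "force": force on the tool from outside, world axes, zero at the start; "moment": the same for the moment, N m; "opening": opening from 0.0 (shut) to 1.0 (fully open); "grasp_force": force on a finger pad.
Only numpy, scipy, OpenCV 4.12 (cv2) and the standard library are available. Lean on these libraries where they do the work, as an engineer would, in place of code of your own. Each camera call takes 0.05 s, during which the arm holds its last target. There are 200 camera calls.

## Working session

There is one attempt and no reset: what is moved stays moved. The work goes in short steps, Python scripts to look and compute and a tool call to move; the robot and the scene stay as the last step left them, time stands still between calls to the robot, and variables do not carry over. Pictures are saved under pics/ and viewed, at most 14 in all, crops included, and the job is handed in when it is done.

Besides the shell and the picture viewer there is one more tool, called after "Call:" as name([rows], argument=value, ...), one row to a line, values as JSON. apply_moves: Moves the arm, as the interface text tells. Its arguments: {"type":"object","properties":{"rows":{"type":"array"}},"required":["rows"]}

```bash
mkdir -p pics; ls; cat > h.py <<'E'
import numpy as np, cv2
from rig import read_state, capture, camera_params, hand_in
def points(d,p):
    v,u=np.mgrid[0:480,0:640]
    c=np.stack([(u-p['cx'])/p['fx']*d,-(v-p['cy'])/p['fy']*d,-d],-1)
    return c@np.array(p['orientation']).T+np.array(p['xyz'])
def save(n,im): cv2.imwrite('pics/'+n,cv2.cvtColor(im,cv2.COLOR_RGB2BGR))
E
python3 - <<'E'
from h import *
for n in ('top','scene'):
    p=camera_params(n); im,d=capture(n); np.savez(n,im=im,d=d,P=points(d,p)); save(n+'.png',im); print(n,p,(d>0).mean())
s=read_state();print(s)
E
```

```text
pics
top {'fx': 577.6452492065644, 'fy': 577.6452492065644, 'cx': 311.9606809743398, 'cy': 241.08674444497174, 'xyz': array([0.33250754, 0.06856029, 1.43008188]), 'orientation': array([[ 0.01743332,  0.9907462 , -0.13460329],
       [-0.99983398,  0.01798812,  0.0029066 ],
       [ 0.00530096,  0.13453027,  0.99089531]])} 0.995986328125
scene {'fx': 542.6995474650761, 'fy': 542.6995474650761, 'cx': 329.5783263207641, 'cy': 243.21291191518503, 'xyz': array([1.28586477, 0.29558641, 1.05432244]), 'orientation': array([[-0.27082757, -0.74884657,  0.60488118],
       [ 0.96261225, -0.20709853,  0.17460771],
       [-0.00548438,  0.62955461,  0.77693688]])} 0.9959765625
{'time_s': 0.1, 'joint_positions': array([-8.19618918e+01,  3.02731266e+01,  8.21489931e+01, -2.40159231e-03,
        6.76891332e+01, -1.02272985e+01]), 'qvel': array([-0.14169183, -0.08629066, -0.05504063,  0.04771106,  0.05930915,
       -0.07355974]), 'tau': array([-5.02900036e-05, -4.40986705e+01, -1.77150679e+01,  6.34508813e-02,
        5.33935195e-02, -3.70337796e-05]), 'position': array([ 0.19581768, -0.59288914,  0.24667523]), 'tcp_rot': array([[ 9.49609931e-01,  3.13434016e-01, -3.09911877e-04],
       [ 3.13434020e-01, -9.49608045e-01,  1.91722815e-03],
       [ 3.06629708e-04, -1.91775582e-03, -9.99998114e-01]]), 'force': array([ 0.355695  , -0.2864262 ,  0.38653246]), 'moment': array([ 0.02093594,  0.04872548, -0.04258829]), 'grasp_force': 0.0, 'opening': 1.0003342776261932}
```

View pics/top.png

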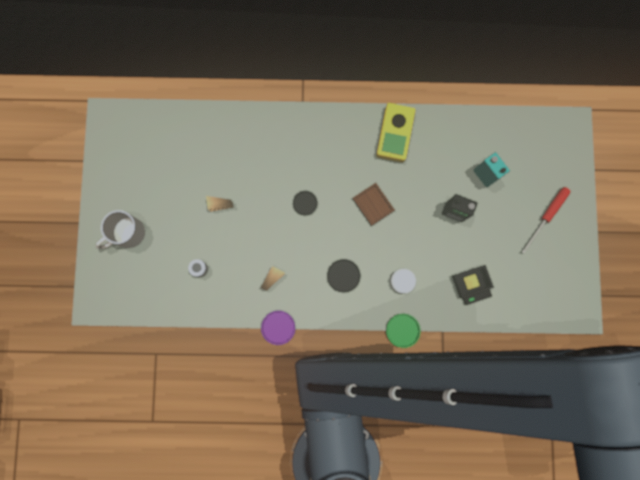

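View pics/scene.png

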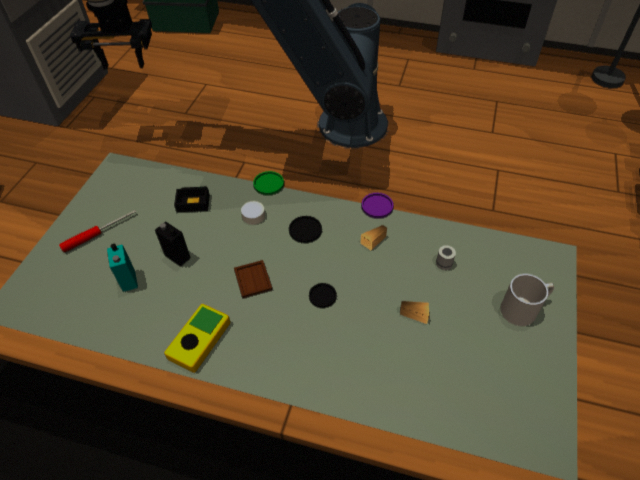

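Top view: wedges at about (218,204) and (272,278), sensor (198,268), antenna (403,281), wide cup (344,276), narrow cup (305,203), tray (374,204), radio (460,208), charger (472,284), mug (120,230). The scene view confirms these; the turquoise radio and the green and purple cups are decoys.

```bash
python3 - <<'E'
from h import *
D=np.load('top.npz');P=D['P'];im=D['im'];hsv=cv2.cvtColor(im,cv2.COLOR_RGB2HSV)
print('table z',np.median(P[130:320,330:340,2]), np.std(P[240:255,240:290,2]))
def cl(u,v,r,zlo,zhi):
    Q=P[v-r:v+r,u-r:u+r].reshape(-1,3); return Q[(Q[:,2]>zlo)&(Q[:,2]<zhi)]
for n,u,v,r,lo,hi in [('wedge1',218,204,20,.028,.05),('wedge2',272,278,20,.028,.05),('sensor',198,268,16,.038,.06),('antenna',403,281,18,.02,.05),('wide',344,276,22,.007,.03),('narrow',305,203,18,.007,.03),('tray',374,204,26,.004,.03),('charger',472,284,28,.024,.05),('chargerlow',472,284,28,.004,.05),('radio',458,208,24,.09,.108),('mug',120,230,25,.08,.1)]:
    Q=cl(u,v,r,lo,hi)
    if len(Q)<5: print(n,'few',len(Q));continue
    xy=(Q[:,:2]*1000).astype(np.float32); c,s,a=cv2.minAreaRect(xy)
    print(n,len(Q),'z',Q[:,2].max().round(4),np.median(Q[:,2]).round(4),'rect',np.round(c,1),np.round(s,1),round(a,1),'mean',xy.mean(0).round(1))
    if 'wedge' in n: print(cv2.approxPolyDP(cv2.convexHull(xy),6,True)[:,0].round(0).tolist())
z=(np.clip(P[150:340,150:510,2],-.01,.11)+.01)/.12*255
a=cv2.resize(im[170:320,170:510],None,fx=2.3,fy=2.3,interpolation=cv2.INTER_CUBIC);save('crop.png',a)
E
```

```text
table z 0.0011458873360606914 0.10416452180793612
wedge1 251 z 0.0439 0.0358 rect [617.1 296.6] [33.  60.8] 8.9 mean [613.  300.1]
[[629.0, 329.0], [597.0, 324.0], [610.0, 265.0], [621.0, 271.0]]
wedge2 253 z 0.0426 0.0358 rect [430.4 166.6] [30.2 64.8] 45.4 mean [430.6 162.1]
[[443.0, 133.0], [458.0, 161.0], [406.0, 188.0], [401.0, 176.0]]
sensor 224 z 0.0535 0.0461 rect [451.  341.9] [39.1 38.6] 30.2 mean [450.6 341.5]
antenna 477 z 0.0405 0.031 rect [ 429.6 -157.7] [59.2 58.4] 26.4 mean [ 429. -157.]
wide 296 z 0.0183 0.0099 rect [441.9 -16.1] [106.2 103.7] 1.0 mean [440.6 -12.7]
narrow 196 z 0.0211 0.0101 rect [624.3  85.8] [87.4 84.5] 0.4 mean [621.2  85.9]
tray 1035 z 0.0214 0.0074 rect [624.5 -89. ] [131.8 129.2] 0.6 mean [622.1 -86.9]
charger 295 z 0.0387 0.0296 rect [ 424.6 -330.8] [73.8 84.2] 19.3 mean [ 430.9 -328.1]
chargerlow 1279 z 0.0387 0.0102 rect [ 427.9 -331.7] [137.5 138.8] 89.5 mean [ 424.  -331.9]
radio 353 z 0.1077 0.1001 rect [ 606.2 -289.5] [58.4 38. ] 68.8 mean [ 604.5 -288.3]
mug 257 z 0.0983 0.0884 rect [539.2 521.7] [81.2 78.6] 85.0 mean [538.7 522.8]
```

View pics/crop.png

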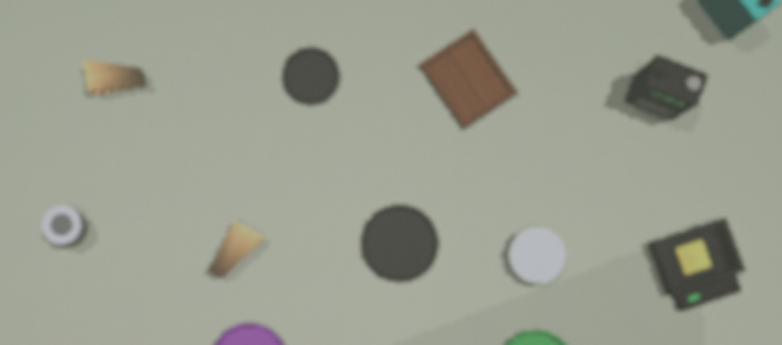

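```bash
cat >> h.py <<'E'
from scipy.spatial.transform import Rotation as R
def Ryaw(a):
    a=np.radians(a);c,s=np.cos(a),np.sin(a);return np.array([[c,s,0],[s,-c,0],[0,0,-1.]])
def plan(*wps):
    "wps (x,y,z m,yaw deg): shifts from the present pose in tool axes (mm, 6deg units)"
    s=read_state();p,r=np.array(s['position']),np.array(s['tcp_rot'])
    print('t',round(s['time_s'],2),'pos',p.round(4),'yaw',np.degrees(np.arctan2(r[1,0],r[0,0])).round(2),'open',round(s['opening'],3),'grip',round(s['grasp_force'],1))
    for w in wps:
        d=r.T@(np.array(w[:3])-p)*1000; v=R.from_matrix(r.T@Ryaw(w[3])).as_rotvec(degrees=True)/6
        print(w,'->',d.round(1),v.round(2))
def cast(uv,p,z):
    uv=np.atleast_2d(uv).astype(float);c=np.c_[(uv[:,0]-p['cx'])/p['fx'],-(uv[:,1]-p['cy'])/p['fy'],-np.ones(len(uv))]@np.array(p['orientation']).T
    o=np.array(p['xyz']);return (o+c*((z-o[2])/c[:,2])[:,None])[:,:2]
E
python3 - <<'E'
from h import *
im=np.load('top.npz')['im'];p=camera_params('top');hsv=cv2.cvtColor(im,cv2.COLOR_RGB2HSV)
def blob(m,u,v,r):
    k=np.zeros_like(m);k[v-r:v+r,u-r:u+r]=m[v-r:v+r,u-r:u+r]
    c=max(cv2.findContours(k,cv2.RETR_EXTERNAL,cv2.CHAIN_APPROX_NONE)[0],key=cv2.contourArea);return c[:,0]
dark=(hsv[...,2]<95).astype(np.uint8)*255
for n,u,v,r,z in [('wide',344,276,24,.012),('narrow',305,203,18,.012)]:
    xy=(cast(blob(dark,u,v,r),p,z)*1000).astype(np.float32);print(n,cv2.minEnclosingCircle(xy),cv2.minAreaRect(xy))
br=((hsv[...,0]<20)&(hsv[...,1]>80)).astype(np.uint8)*255
print('tray',cv2.minAreaRect((cast(blob(br,374,204,28),p,.012)*1000).astype(np.float32)))
ye=((hsv[...,0]>20)&(hsv[...,0]<40)&(hsv[...,1]>80)).astype(np.uint8)*255
b=blob(ye,472,284,20);print('yellow',cv2.minAreaRect((cast(b,p,.006)*1000).astype(np.float32)),np.load('top.npz')['P'][278:288,467:477,2].mean())
plan((.595,-.29,.27,68.8))
E
```

```text
wide ((441.67645263671875, -13.543991088867188), 39.671443939208984) ((441.3297424316406, -14.635749816894531), (76.35442352294922, 76.2751235961914), 0.7848874926567078)
narrow ((621.8209228515625, 84.72000885009766), 29.704999923706055) ((622.240478515625, 83.50483703613281), (58.56023406982422, 55.03213882446289), 1.0673047304153442)
tray ((622.1105346679688, -86.86408233642578), (80.52706146240234, 67.20280456542969), 34.22395324707031)
yellow ((432.5898742675781, -330.24029541015625), (33.660701751708984, 33.21322250366211), 17.61629867553711) 0.021305819760533792
t 0.1 pos [ 0.1958 -0.5929  0.2467] yaw 18.27 open 1.0 grip 0.0
(0.595, -0.29, 0.27, 68.8) -> [ 474.  -162.6  -22.9] [-0.02 -0.01 -8.42]
```

Call:
apply_moves([
  {"x": 303,"y": -177,"z": 0},
  {"x": 303,"y": -177,"z": 0},
  {"x": 303,"y": -177,"z": 0},
  {"x": 303,"y": -177,"z": 0},
  {"x": 303,"y": -177,"z": 0},
  {"x": 303,"y": -177,"z": 0},
  {"x": 303,"y": -177,"z": 0},
  {"x": 303,"y": -177,"z": 0},
])

```text
validation failed for argument at $.ro...
```

```bash
python3 - <<'E'
from h import *
p=camera_params('wrist');im,d=capture('wrist');np.savez('w1',im=im,d=d,P=points(d,p));save('w1.png',im)
s=read_state();print(s['time_s'],s['position'],p)
E
```

```text
0.15 [ 0.19586006 -0.59299416  0.2467906 ] {'fx': 383.5165989461747, 'fy': 383.5165989461747, 'cx': 321.24331537827453, 'cy': 237.82707364443246, 'xyz': array([ 0.26062283, -0.57201849,  0.3840075 ]), 'orientation': array([[ 0.31285016,  0.91992609,  0.23634881],
       [-0.94980128,  0.30340597,  0.07630424],
       [-0.00151538, -0.2483562 ,  0.96866759]])}
```

View pics/w1.png

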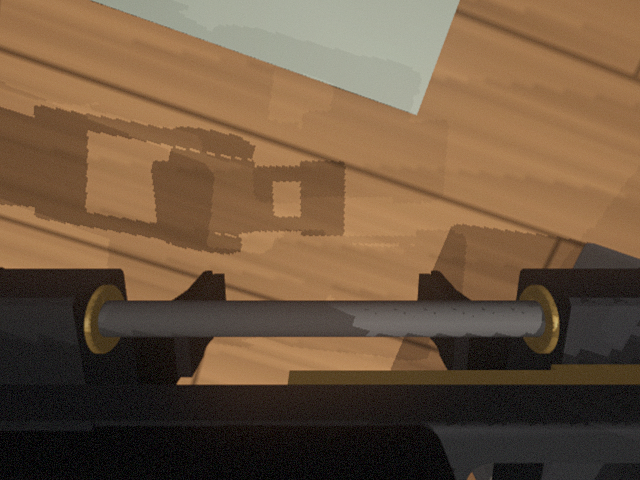

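The wrist view shows the fingers at row ~320, and the ground straight below the camera at row ~100 (about 70 mm ahead in tool x). I'll retry the move with all keys given.

Call:
apply_moves([
  {"x": 233,"y": -177,"z": 0,"rx": 0,"ry": 0,"rz": 0,"claw": 0},
  {"x": 233,"y": -177,"z": 0,"rx": 0,"ry": 0,"rz": 0,"claw": 0},
  {"x": 233,"y": -177,"z": 0,"rx": 0,"ry": 0,"rz": 0,"claw": 0},
  {"x": 233,"y": -177,"z": 0,"rx": 0,"ry": 0,"rz": 0,"claw": 0},
  {"x": 233,"y": -177,"z": 0,"rx": 0,"ry": 0,"rz": 0,"claw": 0},
  {"x": 233,"y": -177,"z": 0,"rx": 0,"ry": 0,"rz": 0,"claw": 0},
  {"x": 233,"y": -177,"z": 0,"rx": 0,"ry": 0,"rz": 0,"claw": 0},
])

```text
time_s: 1.02
position: [0.3617, -0.353, 0.2476]
tcp_rot: [[0.949, 0.314, -0.0], [0.314, -0.949, -0.001], [-0.0, 0.001, -1.0]]
force: [-0.5, 0.1, -0.4]
opening: 1.003
grasp_force: 0.0
```

```bash
python3 - <<'E'
from h import *
p=camera_params('wrist');im,d=capture('wrist');np.savez('w1',im=im,d=d,P=points(d,p));save('w1b.png',im)
s=read_state();print(s['time_s'],s['position'],p['xyz'])
E
```

```text
1.075 [ 0.36144999 -0.35346493  0.24757538] [ 0.42645988 -0.33167953  0.38490587]
```

View pics/w1b.png

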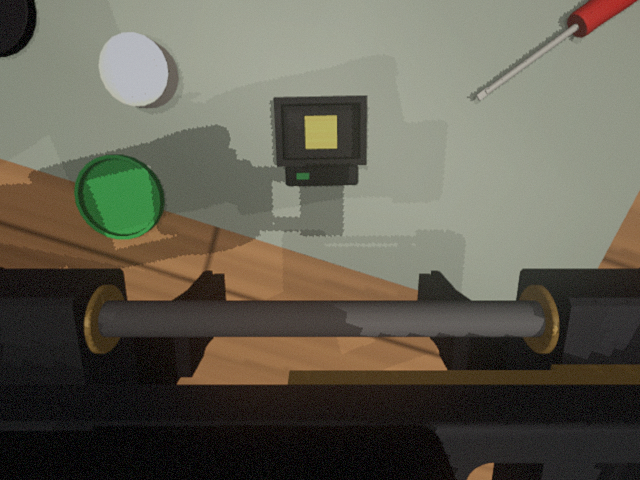

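The cradle spans (273..367, 96..165), with a yellow square at (321,132) inside the pocket and the step below it. I'll check the square's height, since it may be a thing blocking the pocket.

```bash
python3 - <<'E'
from h import *
D=np.load('w1.npz');P=D['P'];d=D['d']
for v in (120,132,144): print(v,[round(x*1000) for x in P[v,268:374:4,2]])
hsv=cv2.cvtColor(D['im'],cv2.COLOR_RGB2HSV)
m=((hsv[...,0]>20)&(hsv[...,0]<40)&(hsv[...,1]>80));m[:90]=0;m[180:]=0
print('yellow z',np.percentile(P[m][:,2],[5,50,95]),P[m].mean(0))
k=(P[...,2]>.024)&(P[...,2]<.036);k[:85]=0;k[175:]=0;k[:,:260]=0;k[:,380:]=0
print(cv2.minAreaRect((P[k][:,:2]*1000).astype(np.float32)),P[k].mean(0),cv2.minAreaRect((P[m][:,:2]*1000).astype(np.float32)))
plan((.54,-.355,.3,68.8))
E
```

```text
120 [2, 2, 29, 29, 7, 6, 6, 5, 6, 6, 8, 7, 7, 7, 8, 7, 7, 7, 5, 7, 5, 6, 6, 29, 31, 1, 1]
132 [0, 1, 30, 30, 8, 5, 7, 5, 8, 6, 7, 8, 7, 7, 6, 8, 7, 5, 6, 5, 7, 7, 6, 30, 30, 0, 0]
144 [-1, 0, 31, 30, 12, 7, 7, 7, 7, 7, 8, 6, 6, 6, 7, 7, 7, 8, 6, 7, 6, 5, 6, 30, 31, 1, 1]
yellow z [0.0055462  0.00703214 0.00859315] [ 0.43253383 -0.32946919  0.00919834]
((433.1973571777344, -329.56329345703125), (60.07719802856445, 82.16270446777344), 19.308759689331055) [ 0.43445344 -0.32892392  0.02992263] ((424.7530212402344, -332.5643310546875), (66.01152038574219, 70.169677734375), 19.73448371887207)
t 1.07 pos [ 0.3614 -0.3535  0.2476] yaw 18.22 open 1.002 grip 0.0
(0.54, -0.355, 0.3, 68.8) -> [169.1  57.3 -52.4] [ 0.01  0.01 -8.43]
```

Call:
apply_moves([
  {"x": 207,"y": 70,"z": -40,"rx": 0,"ry": 0,"rz": -8.43,"claw": 0},
  {"x": 207,"y": 70,"z": -40,"rx": 0,"ry": 0,"rz": -8.43,"claw": 0},
  {"x": 207,"y": 70,"z": -40,"rx": 0,"ry": 0,"rz": -8.43,"claw": 0},
  {"x": 207,"y": 70,"z": -40,"rx": 0,"ry": 0,"rz": -8.43,"claw": 0},
  {"x": 207,"y": 70,"z": -40,"rx": 0,"ry": 0,"rz": -8.43,"claw": 0},
  {"x": 207,"y": 70,"z": -40,"rx": 0,"ry": 0,"rz": -8.43,"claw": 0},
  {"x": 207,"y": 70,"z": -40,"rx": 0,"ry": 0,"rz": -8.43,"claw": 0},
])

```text
time_s: 1.95
position: [0.5793, -0.3551, 0.2872]
tcp_rot: [[0.364, 0.931, -0.001], [0.931, -0.364, 0.0], [0.0, -0.001, -1.0]]
force: [0.1, -0.3, 1.1]
opening: 0.996
grasp_force: 0.0
```

```bash
cat >> h.py <<'E'
def look(zlo,zhi,near,rad,name=None):
    "wrist depth points in a height band around near (m): fitted rectangle in mm"
    p=camera_params('wrist');im,d=capture('wrist');P=points(d,p)
    if name: save(name,im)
    k=(d>0)&(P[...,2]>zlo)&(P[...,2]<zhi)&(np.hypot(P[...,0]-near[0],P[...,1]-near[1])<rad);k[262:]=0
    n,l,st,_=cv2.connectedComponentsWithStats(k.astype(np.uint8)); k=l==1+np.argmax(st[1:,4])
    xy=(P[k][:,:2]*1000).astype(np.float32);print(k.sum(),'rows',np.nonzero(k)[0].min(),np.nonzero(k)[0].max(),cv2.minAreaRect(xy),'mean',P[k].mean(0).round(4),'circle',cv2.minEnclosingCircle(xy))
    return P[k]
E
python3 - <<'E'
from h import *
look(.092,.107,(.605,-.289),.06)
plan((.606,-.2895,.19,68.8),(.606,-.2895,.086,68.8))
E
```

```text
2721 rows 99 171 ((607.91943359375, -290.5998229980469), (57.52482986450195, 35.780548095703125), 68.14775085449219) mean [ 0.608  -0.2898  0.0999] circle ((607.6875, -290.2820129394531), 32.54270935058594)
t 2.0 pos [ 0.5793 -0.3549  0.2873] yaw 68.66 open 1.001 grip 0.0
(0.606, -0.2895, 0.19, 68.8) -> [70.6  1.1 97.3] [-0.01 -0.   -0.02]
(0.606, -0.2895, 0.086, 68.8) -> [ 70.6   1.2 201.3] [-0.01 -0.   -0.02]
```

Call:
apply_moves([
  {"x": 70.3,"y": 3.3,"z": 90,"rx": 0,"ry": 0,"rz": 0.08,"claw": 0},
  {"x": 70.3,"y": 3.3,"z": 90,"rx": 0,"ry": 0,"rz": 0.08,"claw": 0},
  {"x": 70.3,"y": 3.3,"z": 90,"rx": 0,"ry": 0,"rz": 0.08,"claw": 0},
  {"x": 70.3,"y": 3.3,"z": 110,"rx": 0,"ry": 0,"rz": 0.08,"claw": 0},
  {"x": 70.3,"y": 3.3,"z": 140,"rx": 0,"ry": 0,"rz": 0.08,"claw": 0},
  {"x": 70.3,"y": 3.3,"z": 170,"rx": 0,"ry": 0,"rz": 0.08,"claw": 0},
  {"x": 70.3,"y": 3.3,"z": 200,"rx": 0,"ry": 0,"rz": 0.08,"claw": 0},
  {"x": 70.3,"y": 3.3,"z": 201,"rx": 0,"ry": 0,"rz": 0.08,"claw": 0},
  {"x": 70.3,"y": 3.3,"z": 201,"rx": 0,"ry": 0,"rz": 0.08,"claw": 80},
  {"x": 70.3,"y": 3.3,"z": 201,"rx": 0,"ry": 0,"rz": 0.08,"claw": 110},
])

```text
time_s: 3.25
position: [0.6097, -0.2908, 0.0888]
tcp_rot: [[0.369, 0.929, 0.003], [0.929, -0.369, -0.002], [-0.001, 0.004, -1.0]]
force: [-0.5, -0.3, 0.8]
opening: 0.854
grasp_force: 0.0
```

Call:
apply_moves([
  {"x": 0,"y": 0,"z": 0,"rx": 0,"ry": 0,"rz": 0,"claw": 140},
  {"x": 0,"y": 0,"z": 0,"rx": 0,"ry": 0,"rz": 0,"claw": 170},
  {"x": 0,"y": 0,"z": 0,"rx": 0,"ry": 0,"rz": 0,"claw": 255},
  {"x": 0,"y": 0,"z": 0,"rx": 0,"ry": 0,"rz": 0,"claw": 255},
  {"x": 0,"y": 0,"z": 0,"rx": 0,"ry": 0,"rz": 0,"claw": 255},
  {"x": 0,"y": 0,"z": 0,"rx": 0,"ry": 0,"rz": 0,"claw": 255},
])

```text
time_s: 4.0
position: [0.6085, -0.2894, 0.0865]
tcp_rot: [[0.369, 0.93, -0.0], [0.93, -0.369, 0.0], [0.0, -0.001, -1.0]]
force: [-0.8, -0.0, 1.6]
opening: 0.412
grasp_force: 29.9
```

```bash
python3 - <<'E'
from h import *
plan((.608,-.290,.15,68.15),(.4332,-.3296,.15,109.3))
E
```

```text
t 4.0 pos [ 0.6085 -0.2894  0.0865] yaw 68.37 open 0.412 grip 29.9
(0.608, -0.29, 0.15, 68.15) -> [ -0.7  -0.3 -63.5] [-0.01 -0.    0.04]
(0.4332, -0.3296, 0.15, 109.3) -> [-101.9 -148.2  -63.4] [-0.   -0.   -6.82]
```

Call:
apply_moves([
  {"x": 0,"y": 0,"z": -30,"rx": 0,"ry": 0,"rz": 0,"claw": 255},
  {"x": 0,"y": 0,"z": -64,"rx": 0,"ry": 0,"rz": 0,"claw": 255},
  {"x": -25,"y": -37,"z": -64,"rx": 0,"ry": 0,"rz": -1.7,"claw": 255},
  {"x": -50,"y": -74,"z": -64,"rx": 0,"ry": 0,"rz": -3.4,"claw": 255},
  {"x": -76,"y": -111,"z": -64,"rx": 0,"ry": 0,"rz": -5.1,"claw": 255},
  {"x": -101,"y": -148,"z": -64,"rx": 0,"ry": 0,"rz": -6.8,"claw": 255},
  {"x": -101,"y": -148,"z": -64,"rx": 0,"ry": 0,"rz": -6.8,"claw": 255},
  {"x": -101,"y": -148,"z": -64,"rx": 0,"ry": 0,"rz": -6.8,"claw": 255},
  {"x": -101,"y": -148,"z": -64,"rx": 0,"ry": 0,"rz": -6.8,"claw": 255},
])

```text
time_s: 5.12
position: [0.435, -0.329, 0.1505]
tcp_rot: [[-0.329, 0.944, 0.001], [0.944, 0.329, -0.001], [-0.001, 0.001, -1.0]]
force: [0.4, 0.1, -2.6]
opening: 0.413
grasp_force: 29.9
```

```bash
python3 - <<'E'
from h import *
plan((.4328,-.3284,.0935,109.3))
E
```

```text
t 5.12 pos [ 0.435  -0.329   0.1505] yaw 109.19 open 0.413 grip 29.9
(0.4328, -0.3284, 0.0935, 109.3) -> [ 1.3 -1.9 57. ] [ 0.01  0.01 -0.02]
```

Call:
apply_moves([
  {"x": 1.3,"y": -1.9,"z": 0,"rx": 0,"ry": 0,"rz": 0,"claw": 255},
  {"x": 1.3,"y": -1.9,"z": 10,"rx": 0,"ry": 0,"rz": 0,"claw": 255},
  {"x": 1.3,"y": -1.9,"z": 22,"rx": 0,"ry": 0,"rz": 0,"claw": 255},
  {"x": 1.3,"y": -1.9,"z": 34,"rx": 0,"ry": 0,"rz": 0,"claw": 255},
  {"x": 1.3,"y": -1.9,"z": 44,"rx": 0,"ry": 0,"rz": 0,"claw": 255},
  {"x": 1.3,"y": -1.9,"z": 50,"rx": 0,"ry": 0,"rz": 0,"claw": 255},
  {"x": 1.3,"y": -1.9,"z": 54,"rx": 0,"ry": 0,"rz": 0,"claw": 255},
  {"x": 1.3,"y": -1.9,"z": 56,"rx": 0,"ry": 0,"rz": 0,"claw": 255},
  {"x": 1.3,"y": -1.9,"z": 57,"rx": 0,"ry": 0,"rz": 0,"claw": 255},
  {"x": 1.3,"y": -1.9,"z": 57,"rx": 0,"ry": 0,"rz": 0,"claw": 255},
])

```text
time_s: 6.38
position: [0.4317, -0.3284, 0.0938]
tcp_rot: [[-0.328, 0.945, 0.0], [0.945, 0.328, -0.0], [-0.0, 0.0, -1.0]]
force: [0.1, -0.1, -2.3]
opening: 0.41
grasp_force: 29.9
```

Call:
apply_moves([
  {"x": 0,"y": 1,"z": 0.7,"rx": 0,"ry": 0,"rz": 0,"claw": 255},
  {"x": 0,"y": 1,"z": 1.3,"rx": 0,"ry": 0,"rz": 0,"claw": 255},
  {"x": 0,"y": 1,"z": 1.6,"rx": 0,"ry": 0,"rz": 0,"claw": 255},
  {"x": 0,"y": 1,"z": 1.6,"rx": 0,"ry": 0,"rz": 0,"claw": 255},
])

```text
time_s: 6.88
position: [0.4327, -0.3281, 0.0924]
tcp_rot: [[-0.328, 0.945, 0.0], [0.945, 0.328, -0.0], [-0.001, 0.0, -1.0]]
force: [-0.3, 0.8, 3.6]
opening: 0.415
grasp_force: 29.9
```

Call:
apply_moves([
  {"x": 0,"y": 0,"z": 0,"rx": 0,"ry": 0,"rz": 0,"claw": 145},
  {"x": 0,"y": 0,"z": 0,"rx": 0,"ry": 0,"rz": 0,"claw": 130},
  {"x": 0,"y": 0,"z": 0,"rx": 0,"ry": 0,"rz": 0,"claw": 90},
  {"x": 0,"y": 0,"z": 0,"rx": 0,"ry": 0,"rz": 0,"claw": 40},
  {"x": 0,"y": 0,"z": 0,"rx": 0,"ry": 0,"rz": 0,"claw": 0},
  {"x": 0,"y": 0,"z": 0,"rx": 0,"ry": 0,"rz": 0,"claw": 0},
  {"x": 0,"y": 0,"z": -40,"rx": 0,"ry": 0,"rz": 0,"claw": 0},
  {"x": 0,"y": 0,"z": -90,"rx": 0,"ry": 0,"rz": 0,"claw": 0},
  {"x": 0,"y": 0,"z": -150,"rx": 0,"ry": 0,"rz": 0,"claw": 0},
  {"x": 0,"y": 0,"z": -150,"rx": 0,"ry": 0,"rz": 0,"claw": 0},
])

```text
time_s: 8.12
position: [0.4348, -0.3303, 0.247]
tcp_rot: [[-0.328, 0.944, 0.008], [0.944, 0.329, -0.009], [-0.011, 0.004, -1.0]]
force: [1.5, -0.5, -0.7]
opening: 0.997
grasp_force: 0.0
```

```bash
python3 - <<'E'
from h import *
plan((.432,-.228,.22,90))
E
```

```text
t 8.12 pos [ 0.4348 -0.3303  0.247 ] yaw 109.18 open 0.997 grip 0.0
(0.432, -0.228, 0.22, 90) -> [97.9 30.9 26.1] [0.06 0.1  3.2 ]
```

Call:
apply_moves([
  {"x": 97.9,"y": 30.9,"z": 26,"rx": 0,"ry": 0,"rz": 3.2,"claw": 0},
  {"x": 97.9,"y": 30.9,"z": 26,"rx": 0,"ry": 0,"rz": 3.2,"claw": 0},
  {"x": 97.9,"y": 30.9,"z": 26,"rx": 0,"ry": 0,"rz": 3.2,"claw": 0},
  {"x": 97.9,"y": 30.9,"z": 26,"rx": 0,"ry": 0,"rz": 3.2,"claw": 0},
  {"x": 97.9,"y": 30.9,"z": 26,"rx": 0,"ry": 0,"rz": 3.2,"claw": 0},
])

```text
time_s: 8.75
position: [0.4302, -0.2268, 0.216]
tcp_rot: [[0.001, 1.0, 0.001], [1.0, -0.001, -0.001], [-0.001, 0.001, -1.0]]
force: [-0.7, 0.7, 0.1]
opening: 1.001
grasp_force: 0.0
```

```bash
python3 - <<'E'
from h import *
look(.018,.045,(.43,-.157),.06,'w2.png')
look(.009,.016,(.4417,-.014),.07)
plan((.4295,-.157,.11,90),(.4295,-.157,.036,90))
E
```

```text
4201 rows 100 174 ((431.1778869628906, -158.28189086914062), (59.1694221496582, 58.806941986083984), 89.24959564208984) mean [ 0.4311 -0.1579  0.0313] circle ((431.12615966796875, -158.25564575195312), 29.828079223632812)
174 rows 0 5 ((442.8653259277344, -53.81781768798828), (33.49583053588867, 3.9412927627563477), 0.26620492339134216) mean [ 0.4424 -0.0537  0.0114] circle ((442.85736083984375, -52.10295104980469), 16.74837875366211)
t 8.85 pos [ 0.4299 -0.2266  0.216 ] yaw 89.91 open 1.001 grip 0.0
(0.4295, -0.157, 0.11, 90) -> [ 69.6  -0.6 106. ] [ 0.01  0.01 -0.02]
(0.4295, -0.157, 0.036, 90) -> [ 69.7  -0.7 180. ] [ 0.01  0.01 -0.02]
```

View pics/w2.png

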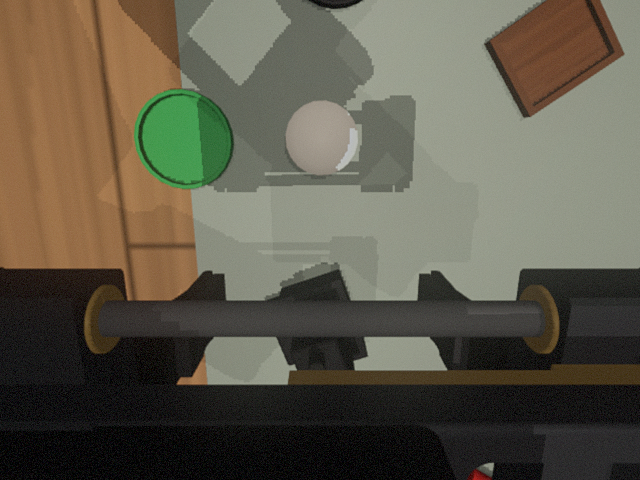

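The antenna is at (321,138) with the green decoy at (183,138), clear of the finger path. The radio stands in the cradle behind.

Call:
apply_moves([
  {"x": 68.4,"y": 1.2,"z": 60,"rx": 0,"ry": 0,"rz": 0,"claw": 0},
  {"x": 68.4,"y": 1.2,"z": 100,"rx": 0,"ry": 0,"rz": 0,"claw": 0},
  {"x": 68.4,"y": 1.2,"z": 120,"rx": 0,"ry": 0,"rz": 0,"claw": 0},
  {"x": 68.4,"y": 1.2,"z": 150,"rx": 0,"ry": 0,"rz": 0,"claw": 0},
  {"x": 68.4,"y": 1.2,"z": 175,"rx": 0,"ry": 0,"rz": 0,"claw": 0},
  {"x": 68.4,"y": 1.2,"z": 180,"rx": 0,"ry": 0,"rz": 0,"claw": 0},
  {"x": 68.4,"y": 1.2,"z": 180,"rx": 0,"ry": 0,"rz": 0,"claw": 40},
  {"x": 68.4,"y": 1.2,"z": 180,"rx": 0,"ry": 0,"rz": 0,"claw": 70},
  {"x": 68.4,"y": 1.2,"z": 180,"rx": 0,"ry": 0,"rz": 0,"claw": 100},
  {"x": 68.4,"y": 1.2,"z": 180,"rx": 0,"ry": 0,"rz": 0,"claw": 255},
])

```text
time_s: 10.1
position: [0.4311, -0.1572, 0.0367]
tcp_rot: [[0.001, 1.0, 0.001], [1.0, -0.001, -0.001], [-0.001, 0.001, -1.0]]
force: [-0.5, -1.0, 5.3]
opening: 0.681
grasp_force: 30.0
```

Call:
apply_moves([
  {"x": 0,"y": 0,"z": 0,"rx": 0,"ry": 0,"rz": 0,"claw": 255},
  {"x": 0,"y": 0,"z": 0,"rx": 0,"ry": 0,"rz": 0,"claw": 255},
  {"x": 0,"y": 0,"z": 0,"rx": 0,"ry": 0,"rz": 0,"claw": 255},
])

```text
time_s: 10.48
position: [0.4311, -0.1571, 0.0367]
tcp_rot: [[0.001, 1.0, 0.001], [1.0, -0.001, -0.001], [-0.001, 0.001, -1.0]]
force: [-0.8, -0.2, 7.0]
opening: 0.678
grasp_force: 30.0
```

```bash
python3 - <<'E'
from h import *
plan((.431,-.158,.1,90),(.4417,-.080,.1,90),(.4417,-.014,.1,90))
E
```

```text
t 10.47 pos [ 0.4311 -0.1571  0.0367] yaw 89.97 open 0.678 grip 30.0
(0.431, -0.158, 0.1, 90) -> [ -0.9  -0.  -63.3] [ 0.01  0.01 -0.01]
(0.4417, -0.08, 0.1, 90) -> [ 77.1  10.6 -63.4] [ 0.01  0.01 -0.01]
(0.4417, -0.014, 0.1, 90) -> [143.1  10.6 -63.4] [ 0.01  0.01 -0.01]
```

Call:
apply_moves([
  {"x": 0,"y": 0,"z": -10,"rx": 0,"ry": 0,"rz": 0,"claw": 255},
  {"x": 0,"y": 0,"z": -30,"rx": 0,"ry": 0,"rz": 0,"claw": 255},
  {"x": 0,"y": 0,"z": -60,"rx": 0,"ry": 0,"rz": 0,"claw": 255},
  {"x": 0,"y": 0,"z": -90,"rx": 0,"ry": 0,"rz": 0,"claw": 255},
  {"x": 30,"y": 5,"z": -100,"rx": 0,"ry": 0,"rz": 0,"claw": 255},
  {"x": 70,"y": 10.6,"z": -100,"rx": 0,"ry": 0,"rz": 0,"claw": 255},
  {"x": 70,"y": 10.6,"z": -100,"rx": 0,"ry": 0,"rz": 0,"claw": 255},
  {"x": 70,"y": 10.6,"z": -100,"rx": 0,"ry": 0,"rz": 0,"claw": 255},
])

```text
time_s: 11.48
position: [0.4416, -0.087, 0.1361]
tcp_rot: [[-0.0, 1.0, 0.0], [1.0, 0.0, -0.0], [-0.0, 0.0, -1.0]]
force: [-0.2, -0.9, -2.2]
opening: 0.682
grasp_force: 30.0
```

```bash
python3 - <<'E'
from h import *
look(.008,.020,(.4417,-.014),.06)
plan((.4417,-.014,.0515,90),(.4417,-.014,.0415,90))
E
```

```text
2624 rows 61 193 ((442.54010009765625, -13.4495849609375), (83.21098327636719, 83.10044860839844), 64.59678649902344) mean [ 0.4427 -0.011   0.0117] circle ((442.6327819824219, -13.425074577331543), 42.07384490966797)
t 11.53 pos [ 0.4417 -0.0875  0.1361] yaw 89.96 open 0.679 grip 30.0
(0.4417, -0.014, 0.0515, 90) -> [73.5 -0.1 84.5] [ 0.    0.   -0.01]
(0.4417, -0.014, 0.0415, 90) -> [73.5 -0.1 94.5] [ 0.    0.   -0.01]
```

Call:
apply_moves([
  {"x": 37,"y": 0.5,"z": 0,"rx": 0,"ry": 0,"rz": 0,"claw": 255},
  {"x": 75,"y": 0.9,"z": 20,"rx": 0,"ry": 0,"rz": 0,"claw": 255},
  {"x": 75,"y": 0.9,"z": 50,"rx": 0,"ry": 0,"rz": 0,"claw": 255},
  {"x": 75,"y": 0.9,"z": 70,"rx": 0,"ry": 0,"rz": 0,"claw": 255},
  {"x": 75,"y": 0.9,"z": 83,"rx": 0,"ry": 0,"rz": 0,"claw": 255},
  {"x": 75,"y": 0.9,"z": 90,"rx": 0,"ry": 0,"rz": 0,"claw": 255},
  {"x": 75,"y": 0.9,"z": 93,"rx": 0,"ry": 0,"rz": 0,"claw": 255},
  {"x": 75,"y": 0.9,"z": 94.5,"rx": 0,"ry": 0,"rz": 0,"claw": 255},
  {"x": 75,"y": 0.9,"z": 95.5,"rx": 0,"ry": 0,"rz": 0,"claw": 255},
  {"x": 75,"y": 0.9,"z": 95.5,"rx": 0,"ry": 0,"rz": 0,"claw": 255},
])

```text
time_s: 12.78
position: [0.4426, -0.012, 0.0407]
tcp_rot: [[0.001, 1.0, 0.001], [1.0, -0.001, -0.0], [-0.0, 0.001, -1.0]]
force: [0.1, -0.8, -2.2]
opening: 0.682
grasp_force: 30.0
```

Call:
apply_moves([
  {"x": 0,"y": 0,"z": 0.5,"rx": 0,"ry": 0,"rz": 0,"claw": 255},
  {"x": 0,"y": 0,"z": 1,"rx": 0,"ry": 0,"rz": 0,"claw": 255},
  {"x": 0,"y": 0,"z": 1,"rx": 0,"ry": 0,"rz": 0,"claw": 255},
])

```text
time_s: 13.15
position: [0.4427, -0.012, 0.0406]
tcp_rot: [[0.0, 1.0, 0.001], [1.0, -0.0, -0.0], [-0.0, 0.001, -1.0]]
force: [-1.5, -0.4, 10.4]
opening: 0.682
grasp_force: 30.0
```

Call:
apply_moves([
  {"x": 0,"y": 0,"z": 0.5,"rx": 0,"ry": 0,"rz": 0,"claw": 75},
  {"x": 0,"y": 0,"z": 0.5,"rx": 0,"ry": 0,"rz": 0,"claw": 50},
  {"x": 0,"y": 0,"z": 0.5,"rx": 0,"ry": 0,"rz": 0,"claw": 0},
  {"x": 0,"y": 0,"z": 0.5,"rx": 0,"ry": 0,"rz": 0,"claw": 0},
  {"x": 0,"y": 0,"z": 0.5,"rx": 0,"ry": 0,"rz": 0,"claw": 0},
  {"x": 0,"y": 0,"z": -20,"rx": 0,"ry": 0,"rz": 0,"claw": 0},
  {"x": 0,"y": 0,"z": -60,"rx": 0,"ry": 0,"rz": 0,"claw": 0},
  {"x": 0,"y": 0,"z": -120,"rx": 0,"ry": 0,"rz": 0,"claw": 0},
  {"x": 0,"y": 0,"z": -175,"rx": 0,"ry": 0,"rz": 0,"claw": 0},
  {"x": 40,"y": 0,"z": -175,"rx": 0,"ry": 0,"rz": 0,"claw": 0},
])

```text
time_s: 14.4
position: [0.4462, 0.0264, 0.2187]
tcp_rot: [[0.005, 1.0, 0.012], [1.0, -0.005, -0.003], [-0.003, 0.012, -1.0]]
force: [0.5, -0.1, -0.2]
opening: 1.002
grasp_force: 0.0
```

Call:
apply_moves([
  {"x": 244,"y": 8,"z": 0,"rx": 0,"ry": 0,"rz": 0,"claw": 0},
  {"x": 244,"y": 8,"z": 0,"rx": 0,"ry": 0,"rz": 0,"claw": 0},
  {"x": 244,"y": 8,"z": 0,"rx": 0,"ry": 0,"rz": 0,"claw": 0},
  {"x": 244,"y": 8,"z": 0,"rx": 0,"ry": 0,"rz": 0,"claw": 0},
  {"x": 244,"y": 8,"z": 0,"rx": 0,"ry": 0,"rz": 0,"claw": 0},
  {"x": 244,"y": 8,"z": 0,"rx": 0,"ry": 0,"rz": 0,"claw": 0},
  {"x": 244,"y": 8,"z": 0,"rx": 0,"ry": 0,"rz": 0,"claw": 0},
])

```text
time_s: 15.28
position: [0.4504, 0.2707, 0.2143]
tcp_rot: [[0.002, 1.0, -0.001], [1.0, -0.002, -0.001], [-0.001, -0.001, -1.0]]
force: [-0.0, -0.0, 0.6]
opening: 1.003
grasp_force: 0.0
```

```bash
python3 - <<'E'
from h import *
a=look(.040,.052,(.451,.342),.05)
plan((.451,.342,.037,90))
E
```

```text
2180 rows 107 160 ((452.69268798828125, 342.04510498046875), (39.36115646362305, 39.40275573730469), 0.27356982231140137) mean [0.4528 0.3421 0.0463] circle ((452.8247985839844, 341.9789123535156), 20.005382537841797)
t 15.32 pos [0.4506 0.2706 0.2144] yaw 89.84 open 1.002 grip 0.0
(0.451, 0.342, 0.037, 90) -> [ 71.5   0.4 177.3] [-0.01  0.   -0.03]
```

Call:
apply_moves([
  {"x": 71.3,"y": 2,"z": 60,"rx": 0,"ry": 0,"rz": 0,"claw": 0},
  {"x": 71.3,"y": 2,"z": 100,"rx": 0,"ry": 0,"rz": 0,"claw": 0},
  {"x": 71.3,"y": 2,"z": 110,"rx": 0,"ry": 0,"rz": 0,"claw": 0},
  {"x": 71.3,"y": 2,"z": 145,"rx": 0,"ry": 0,"rz": 0,"claw": 0},
  {"x": 71.3,"y": 2,"z": 173,"rx": 0,"ry": 0,"rz": 0,"claw": 0},
  {"x": 71.3,"y": 2,"z": 177,"rx": 0,"ry": 0,"rz": 0,"claw": 60},
  {"x": 71.3,"y": 2,"z": 177,"rx": 0,"ry": 0,"rz": 0,"claw": 100},
  {"x": 71.3,"y": 2,"z": 177,"rx": 0,"ry": 0,"rz": 0,"claw": 125},
  {"x": 71.3,"y": 2,"z": 177,"rx": 0,"ry": 0,"rz": 0,"claw": 150},
  {"x": 71.3,"y": 2,"z": 177,"rx": 0,"ry": 0,"rz": 0,"claw": 255},
])

```text
time_s: 16.58
position: [0.453, 0.3435, 0.0381]
tcp_rot: [[0.0, 1.0, 0.001], [1.0, -0.0, 0.001], [0.001, 0.001, -1.0]]
force: [-0.4, -1.2, -0.4]
opening: 0.521
grasp_force: 0.0
```

Call:
apply_moves([
  {"x": 0,"y": 0,"z": 0,"rx": 0,"ry": 0,"rz": 0,"claw": 255},
  {"x": 0,"y": 0,"z": 0,"rx": 0,"ry": 0,"rz": 0,"claw": 255},
  {"x": 0,"y": 0,"z": 0,"rx": 0,"ry": 0,"rz": 0,"claw": 255},
  {"x": 0,"y": 0,"z": 0,"rx": 0,"ry": 0,"rz": 0,"claw": 255},
])

```text
time_s: 17.08
position: [0.4527, 0.3435, 0.0379]
tcp_rot: [[0.0, 1.0, 0.0], [1.0, -0.0, 0.0], [0.0, 0.0, -1.0]]
force: [-0.8, 0.5, 5.4]
opening: 0.451
grasp_force: 30.0
```

```bash
python3 - <<'E'
from h import *
plan((.622,.012,.137,90))
E
```

```text
t 17.07 pos [0.4527 0.3435 0.0379] yaw 89.97 open 0.451 grip 30.0
(0.622, 0.012, 0.137, 90) -> [-331.3  169.5  -99.2] [ 0. -0. -0.]
```

Call:
apply_moves([
  {"x": 0,"y": 0,"z": -15,"rx": 0,"ry": 0,"rz": 0,"claw": 255},
  {"x": 0,"y": 0,"z": -50,"rx": 0,"ry": 0,"rz": 0,"claw": 255},
  {"x": 0,"y": 0,"z": -99,"rx": 0,"ry": 0,"rz": 0,"claw": 255},
  {"x": -50,"y": 25,"z": -99,"rx": 0,"ry": 0,"rz": 0,"claw": 255},
  {"x": -105,"y": 53,"z": -99,"rx": 0,"ry": 0,"rz": 0,"claw": 255},
  {"x": -160,"y": 81,"z": -99,"rx": 0,"ry": 0,"rz": 0,"claw": 255},
  {"x": -215,"y": 109,"z": -99,"rx": 0,"ry": 0,"rz": 0,"claw": 255},
  {"x": -270,"y": 138,"z": -99,"rx": 0,"ry": 0,"rz": 0,"claw": 255},
  {"x": -310,"y": 158,"z": -99,"rx": 0,"ry": 0,"rz": 0,"claw": 255},
  {"x": -331,"y": 169.5,"z": -99,"rx": 0,"ry": 0,"rz": 0,"claw": 255},
])

```text
time_s: 18.32
position: [0.6228, 0.0098, 0.1367]
tcp_rot: [[0.003, 1.0, 0.001], [1.0, -0.003, -0.0], [-0.0, 0.001, -1.0]]
force: [-0.5, 0.7, -1.1]
opening: 0.454
grasp_force: 30.0
```

Call:
apply_moves([
  {"x": 0,"y": 0,"z": 0,"rx": 0,"ry": 0,"rz": 0,"claw": 255},
  {"x": 0,"y": 0,"z": 0,"rx": 0,"ry": 0,"rz": 0,"claw": 255},
])

```text
time_s: 18.58
position: [0.6206, 0.0139, 0.1362]
tcp_rot: [[-0.001, 1.0, -0.002], [1.0, 0.001, 0.001], [0.001, -0.002, -1.0]]
force: [-0.5, 0.1, -1.1]
opening: 0.449
grasp_force: 30.0
```

```bash
python3 - <<'E'
from h import *
look(.008,.020,(.622,.084),.05)
plan((.622,.086,.0419,90))
E
```

```text
1874 rows 83 182 ((623.8674926757812, 85.07778930664062), (63.17340087890625, 62.995086669921875), 49.51267623901367) mean [0.6239 0.0866 0.0118] circle ((623.7994995117188, 85.07136535644531), 32.012733459472656)
t 18.62 pos [0.6206 0.0142 0.1362] yaw 90.08 open 0.453 grip 30.0
(0.622, 0.086, 0.0419, 90) -> [71.7  1.7 94.4] [-0.02 -0.01  0.01]
```

Call:
apply_moves([
  {"x": 37,"y": 1.2,"z": 0,"rx": 0,"ry": 0,"rz": 0,"claw": 255},
  {"x": 73,"y": 2.5,"z": 20,"rx": 0,"ry": 0,"rz": 0,"claw": 255},
  {"x": 73,"y": 2.5,"z": 45,"rx": 0,"ry": 0,"rz": 0,"claw": 255},
  {"x": 73,"y": 2.5,"z": 65,"rx": 0,"ry": 0,"rz": 0,"claw": 255},
  {"x": 73,"y": 2.5,"z": 78,"rx": 0,"ry": 0,"rz": 0,"claw": 255},
  {"x": 73,"y": 2.5,"z": 80,"rx": 0,"ry": 0,"rz": 0,"claw": 255},
  {"x": 73,"y": 2.5,"z": 80,"rx": 0,"ry": 0,"rz": 0,"claw": 255},
])

```text
time_s: 19.5
position: [0.6249, 0.0848, 0.0568]
tcp_rot: [[0.001, 1.0, 0.001], [1.0, -0.001, 0.0], [0.0, 0.001, -1.0]]
force: [1.0, 0.2, -2.1]
opening: 0.451
grasp_force: 30.0
```

Now down 15 mm with a small correction (dx −1, dy +1.8).

Call:
apply_moves([
  {"x": 1.8,"y": -1,"z": 5,"rx": 0,"ry": 0,"rz": 0,"claw": 255},
  {"x": 1.8,"y": -1,"z": 9,"rx": 0,"ry": 0,"rz": 0,"claw": 255},
  {"x": 1.8,"y": -1,"z": 12,"rx": 0,"ry": 0,"rz": 0,"claw": 255},
  {"x": 1.8,"y": -1,"z": 13.5,"rx": 0,"ry": 0,"rz": 0,"claw": 255},
  {"x": 1.8,"y": -1,"z": 14.5,"rx": 0,"ry": 0,"rz": 0,"claw": 255},
  {"x": 1.8,"y": -1,"z": 15.3,"rx": 0,"ry": 0,"rz": 0,"claw": 255},
  {"x": 1.8,"y": -1,"z": 15.3,"rx": 0,"ry": 0,"rz": 0,"claw": 255},
])

```text
time_s: 20.38
position: [0.6235, 0.087, 0.0419]
tcp_rot: [[0.0, 1.0, 0.0], [1.0, -0.0, -0.0], [-0.0, 0.0, -1.0]]
force: [-1.7, 0.9, 4.7]
opening: 0.453
grasp_force: 30.0
```

Call:
apply_moves([
  {"x": 0,"y": 0,"z": 0.3,"rx": 0,"ry": 0,"rz": 0,"claw": 130},
  {"x": 0,"y": 0,"z": 0.3,"rx": 0,"ry": 0,"rz": 0,"claw": 110},
  {"x": 0,"y": 0,"z": 0.3,"rx": 0,"ry": 0,"rz": 0,"claw": 60},
  {"x": 0,"y": 0,"z": 0.3,"rx": 0,"ry": 0,"rz": 0,"claw": 0},
  {"x": 0,"y": 0,"z": 0.3,"rx": 0,"ry": 0,"rz": 0,"claw": 0},
  {"x": 0,"y": 0,"z": 0.3,"rx": 0,"ry": 0,"rz": 0,"claw": 0},
  {"x": 0,"y": 0,"z": -20,"rx": 0,"ry": 0,"rz": 0,"claw": 0},
  {"x": 0,"y": 0,"z": -60,"rx": 0,"ry": 0,"rz": 0,"claw": 0},
  {"x": 0,"y": 0,"z": -120,"rx": 0,"ry": 0,"rz": 0,"claw": 0},
  {"x": 0,"y": 0,"z": -165,"rx": 0,"ry": 0,"rz": 0,"claw": 0},
])

```text
time_s: 21.62
position: [0.6242, 0.087, 0.2103]
tcp_rot: [[0.001, 1.0, 0.004], [1.0, -0.001, -0.0], [-0.0, 0.004, -1.0]]
force: [0.5, 0.2, 1.2]
opening: 0.999
grasp_force: 0.0
```

Call:
apply_moves([
  {"x": 196,"y": -79,"z": -10,"rx": 0,"ry": 0,"rz": 13,"claw": 0},
  {"x": 196,"y": -79,"z": -10,"rx": 0,"ry": 0,"rz": 13,"claw": 0},
  {"x": 196,"y": -79,"z": -10,"rx": 0,"ry": 0,"rz": 13,"claw": 0},
  {"x": 196,"y": -79,"z": -10,"rx": 0,"ry": 0,"rz": 13,"claw": 0},
  {"x": 196,"y": -79,"z": -10,"rx": 0,"ry": 0,"rz": 13,"claw": 0},
  {"x": 196,"y": -79,"z": -10,"rx": 0,"ry": 0,"rz": 13,"claw": 0},
  {"x": 196,"y": -79,"z": -10,"rx": 0,"ry": 0,"rz": 13,"claw": 0},
  {"x": 196,"y": -79,"z": -10,"rx": 0,"ry": 0,"rz": 13,"claw": 0},
  {"x": 196,"y": -79,"z": -10,"rx": 0,"ry": 0,"rz": 13,"claw": 0},
  {"x": 196,"y": -79,"z": -10,"rx": 0,"ry": 0,"rz": 13,"claw": 0},
])

```text
time_s: 22.88
position: [0.5446, 0.2831, 0.217]
tcp_rot: [[0.978, 0.208, 0.001], [0.208, -0.978, 0.0], [0.001, -0.0, -1.0]]
force: [0.8, 0.1, 0.3]
opening: 0.999
grasp_force: 0.0
```

```bash
cat >> h.py <<'E'
def wedge(near,name=None):
    Q=look(.031,.042,near,.06,name); xy=(Q[:,:2]*1000).astype(np.float32)
    h=cv2.convexHull(xy); q=cv2.approxPolyDP(h,5,True)[:,0]; print('corners',q.round(1).tolist())
    def line(a,b): # refit an edge through the hull points near it
        H=h[:,0];t=(b-a)/np.linalg.norm(b-a);n=np.array([-t[1],t[0]]);s=(H-a)@t;k=(abs((H-a)@n)<3)&(s>-1)&(s<np.linalg.norm(b-a)+1)
        return H[k]
    e=[np.linalg.norm(q[i]-q[(i+1)%4]) for i in range(4)]
    ends=[0,2] if e[0]+e[2]<e[1]+e[3] else [1,3]
    th,tn=sorted(ends,key=lambda i:-e[i])
    A,B=q[th],q[(th+1)%4];C,D=q[tn],q[(tn+1)%4]   # edges A-B thick, B-C, C-D thin, D-A
    x0=(C+D-A-B)/np.linalg.norm(C+D-A-B);y0=np.array([-x0[1],x0[0]])
    a,b=(A,D) if (A-B)@y0<0 else (B,C)            # straight side: thick corner a, thin corner b
    x=(b-a)/np.linalg.norm(b-a);y=np.array([-x[1],x[0]])
    o=(a+b)/2+7*y
    print('edges',np.round(e,1),'origin',o.round(1),'x axis deg',np.degrees(np.arctan2(x[1],x[0])).round(2));return o,x
E
python3 - <<'E'
from h import *
wedge((.615,.298),'w3.png')
plan((.615,.298,.035,12))
E
```

```text
2342 rows 105 150 ((620.593994140625, 296.33172607421875), (33.794090270996094, 60.06571578979492), 10.76099681854248) mean [0.6157 0.2999 0.0361] circle ((620.5678100585938, 296.4599609375), 34.26423645019531)
corners [[631.5999755859375, 328.8999938964844], [598.4000244140625, 322.6000061035156], [610.0999755859375, 263.79998779296875], [623.5999755859375, 267.8999938964844]]
edges [33.8 59.9 14.1 61.5] origin [611.1 294.6] x axis deg -78.76
t 22.93 pos [0.5447 0.283  0.2168] yaw 12.01 open 1.002 grip 0.0
(0.615, 0.298, 0.035, 12) -> [ 71.8   0.  181.8] [-0.   -0.01  0.  ]
```

View pics/w3.png

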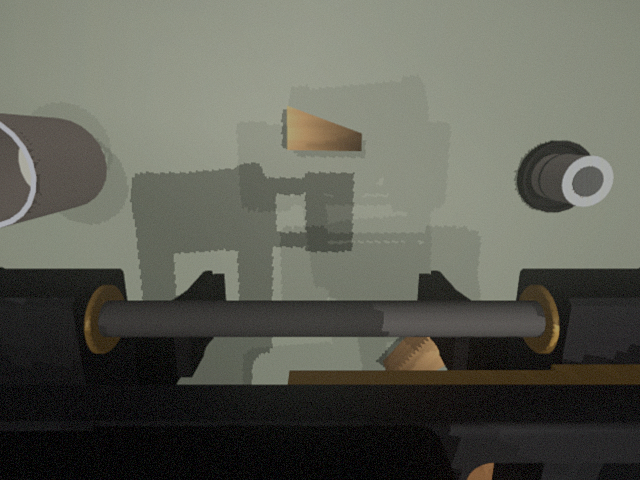

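Wrist view: the wedge is at (325,132) with its thick end to the left. The sensor stands in its cup at the right and the mug is at far left. Grasping end to end.

Call:
apply_moves([
  {"x": 67.4,"y": 2.5,"z": 60,"rx": 0,"ry": 0,"rz": 0.18,"claw": 0},
  {"x": 67.4,"y": 2.5,"z": 100,"rx": 0,"ry": 0,"rz": 0.18,"claw": 0},
  {"x": 67.4,"y": 2.5,"z": 110,"rx": 0,"ry": 0,"rz": 0.18,"claw": 0},
  {"x": 67.4,"y": 2.5,"z": 145,"rx": 0,"ry": 0,"rz": 0.18,"claw": 0},
  {"x": 67.4,"y": 2.5,"z": 176,"rx": 0,"ry": 0,"rz": 0.18,"claw": 0},
  {"x": 67.4,"y": 2.5,"z": 181,"rx": 0,"ry": 0,"rz": 0.18,"claw": 0},
  {"x": 67.4,"y": 2.5,"z": 181,"rx": 0,"ry": 0,"rz": 0.18,"claw": 40},
  {"x": 67.4,"y": 2.5,"z": 181,"rx": 0,"ry": 0,"rz": 0.18,"claw": 65},
  {"x": 67.4,"y": 2.5,"z": 181,"rx": 0,"ry": 0,"rz": 0.18,"claw": 90},
  {"x": 67.4,"y": 2.5,"z": 181,"rx": 0,"ry": 0,"rz": 0.18,"claw": 255},
])

```text
time_s: 24.18
position: [0.6117, 0.2948, 0.0364]
tcp_rot: [[0.982, 0.189, 0.002], [0.189, -0.982, 0.001], [0.002, -0.0, -1.0]]
force: [-1.1, -0.4, 4.1]
opening: 0.686
grasp_force: 30.0
```

Call:
apply_moves([
  {"x": 0,"y": 0,"z": 0,"rx": 0,"ry": 0,"rz": 0,"claw": 255},
  {"x": 0,"y": 0,"z": 0,"rx": 0,"ry": 0,"rz": 0,"claw": 255},
  {"x": 0,"y": 0,"z": 0,"rx": 0,"ry": 0,"rz": 0,"claw": 255},
])

```text
time_s: 24.55
position: [0.6117, 0.2948, 0.0364]
tcp_rot: [[0.982, 0.189, 0.002], [0.189, -0.982, 0.0], [0.002, -0.0, -1.0]]
force: [-0.0, -0.2, 6.2]
opening: 0.687
grasp_force: 30.0
```

```bash
python3 - <<'E'
from h import *
t=np.radians(124.2)
plan((.624-.072*np.cos(t),-.087-.072*np.sin(t),.137,124.2))
E
```

```text
t 24.55 pos [0.6117 0.2948 0.0364] yaw 10.89 open 0.687 grip 30.0
(np.float64(0.6644700032053534), np.float64(-0.14654980134776843), 0.137, 124.2) -> [ -31.4  443.4 -100.7] [ 1.000e-02 -1.000e-02 -1.889e+01]
```

Call:
apply_moves([
  {"x": 0,"y": 0,"z": -15,"rx": 0,"ry": 0,"rz": 0,"claw": 255},
  {"x": 0,"y": 0,"z": -55,"rx": 0,"ry": 0,"rz": 0,"claw": 255},
  {"x": 0,"y": 0,"z": -105,"rx": 0,"ry": 0,"rz": 0,"claw": 255},
  {"x": -2,"y": 40,"z": -105,"rx": 0,"ry": 0,"rz": -1.6,"claw": 255},
  {"x": -5,"y": 80,"z": -105,"rx": 0,"ry": 0,"rz": -3.2,"claw": 255},
  {"x": -8,"y": 120,"z": -105,"rx": 0,"ry": 0,"rz": -4.8,"claw": 255},
  {"x": -11,"y": 160,"z": -105,"rx": 0,"ry": 0,"rz": -6.4,"claw": 255},
  {"x": -14,"y": 200,"z": -105,"rx": 0,"ry": 0,"rz": -8,"claw": 255},
  {"x": -17,"y": 240,"z": -105,"rx": 0,"ry": 0,"rz": -9.6,"claw": 255},
])

```text
time_s: 25.68
position: [0.6398, 0.0544, 0.1407]
tcp_rot: [[0.362, 0.932, 0.0], [0.932, -0.362, -0.0], [0.0, 0.0, -1.0]]
force: [-1.2, 0.4, -0.2]
opening: 0.689
grasp_force: 30.0
```

```bash
python3 - <<'E'
from h import *
plan((.6645,-.1465,.14,124.2))
E
```

```text
t 25.68 pos [0.6398 0.0544 0.1407] yaw 68.8 open 0.689 grip 30.0
(0.6645, -0.1465, 0.14, 124.2) -> [-178.4   95.7    0.7] [ 0.    0.   -9.23]
```

Call:
apply_moves([
  {"x": -36,"y": 19,"z": 0,"rx": 0,"ry": 0,"rz": -1.6,"claw": 255},
  {"x": -72,"y": 38,"z": 0,"rx": 0,"ry": 0,"rz": -3.2,"claw": 255},
  {"x": -108,"y": 57,"z": 0,"rx": 0,"ry": 0,"rz": -4.8,"claw": 255},
  {"x": -144,"y": 76,"z": 0,"rx": 0,"ry": 0,"rz": -6.4,"claw": 255},
  {"x": -178,"y": 95,"z": 0,"rx": 0,"ry": 0,"rz": -8,"claw": 255},
  {"x": -178,"y": 95,"z": 0,"rx": 0,"ry": 0,"rz": -9.2,"claw": 255},
  {"x": -178,"y": 95,"z": 0,"rx": 0,"ry": 0,"rz": -9.2,"claw": 255},
  {"x": -178,"y": 95,"z": 0,"rx": 0,"ry": 0,"rz": -9.2,"claw": 255},
])

```text
time_s: 26.68
position: [0.6626, -0.1441, 0.1403]
tcp_rot: [[-0.554, 0.833, -0.0], [0.833, 0.554, 0.0], [0.0, -0.0, -1.0]]
force: [-0.7, 0.1, -0.0]
opening: 0.691
grasp_force: 30.0
```

```bash
python3 - <<'E'
from h import *
Q=look(.004,.018,(.624,-.087),.06,'w4.png')
c,s,a=cv2.minAreaRect((Q[:,:2]*1000).astype(np.float32))
p=camera_params('wrist')
c=np.array(c)/1000;a=a if s[0]>s[1] else a-90
x=np.array([np.cos(np.radians(a)),np.sin(np.radians(a))]);y=np.array([-x[1],x[0]])
print('tray',c,a); t=c-.019*y
plan((*t,.055,a+90),(*t,.043,a+90))
E
```

```text
14278 rows 77 190 ((623.2035522460938, -86.67131042480469), (86.44529724121094, 72.38665771484375), 34.58528518676758) mean [ 0.6226 -0.0856  0.0079] circle ((623.2865600585938, -86.69713592529297), 55.611045837402344)
tray [ 0.62320355 -0.08667131] 34.58528518676758
t 26.73 pos [ 0.6627 -0.144   0.1403] yaw 123.65 open 0.687 grip 30.0
(np.float64(0.6339885664562404), np.float64(-0.10231367177106361), 0.055, 124.58528518676758) -> [50.5 -0.8 85.3] [-0.   -0.   -0.16]
(np.float64(0.6339885664562404), np.float64(-0.10231367177106361), 0.043, 124.58528518676758) -> [50.5 -0.8 97.3] [-0.   -0.   -0.16]
```

View pics/w4.png

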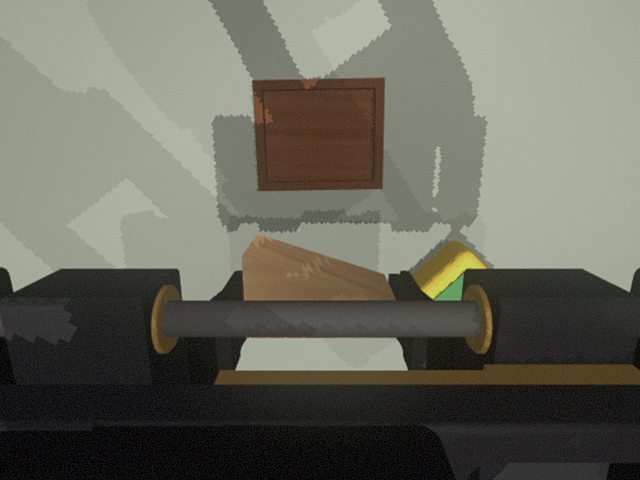

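The held wedge is at (315,268), thin end to the right and slant up the picture towards the tray, which spans (253..384, 78..190). The orientation is right.

Call:
apply_moves([
  {"x": 25,"y": -0.4,"z": 0,"rx": 0,"ry": 0,"rz": -0.16,"claw": 255},
  {"x": 51,"y": -0.8,"z": 20,"rx": 0,"ry": 0,"rz": -0.16,"claw": 255},
  {"x": 51,"y": -0.8,"z": 45,"rx": 0,"ry": 0,"rz": -0.16,"claw": 255},
  {"x": 51,"y": -0.8,"z": 65,"rx": 0,"ry": 0,"rz": -0.16,"claw": 255},
  {"x": 51,"y": -0.8,"z": 78,"rx": 0,"ry": 0,"rz": -0.16,"claw": 255},
  {"x": 51,"y": -0.8,"z": 80,"rx": 0,"ry": 0,"rz": -0.16,"claw": 255},
  {"x": 51,"y": -0.8,"z": 80,"rx": 0,"ry": 0,"rz": -0.16,"claw": 255},
])

```text
time_s: 27.6
position: [0.6343, -0.1031, 0.0604]
tcp_rot: [[-0.568, 0.823, 0.001], [0.823, 0.568, -0.0], [-0.001, 0.001, -1.0]]
force: [-0.7, 0.6, -0.3]
opening: 0.691
grasp_force: 30.0
```

```bash
python3 - <<'E'
from h import *
plan((.6339,-.1023,.0424,124.6))
E
```

```text
t 27.6 pos [ 0.6343 -0.1031  0.0604] yaw 124.62 open 0.691 grip 30.0
(0.6339, -0.1023, 0.0424, 124.6) -> [ 0.9  0.1 18. ] [0.01 0.01 0.  ]
```

Call:
apply_moves([
  {"x": 0.9,"y": 0,"z": 6,"rx": 0,"ry": 0,"rz": 0,"claw": 255},
  {"x": 0.9,"y": 0,"z": 11,"rx": 0,"ry": 0,"rz": 0,"claw": 255},
  {"x": 0.9,"y": 0,"z": 14.5,"rx": 0,"ry": 0,"rz": 0,"claw": 255},
  {"x": 0.9,"y": 0,"z": 16.5,"rx": 0,"ry": 0,"rz": 0,"claw": 255},
  {"x": 0.9,"y": 0,"z": 17.5,"rx": 0,"ry": 0,"rz": 0,"claw": 255},
  {"x": 0.9,"y": 0,"z": 18.2,"rx": 0,"ry": 0,"rz": 0,"claw": 255},
  {"x": 0.9,"y": 0,"z": 18.2,"rx": 0,"ry": 0,"rz": 0,"claw": 255},
])

```text
time_s: 28.48
position: [0.6334, -0.102, 0.0424]
tcp_rot: [[-0.569, 0.823, 0.0], [0.823, 0.569, -0.0], [-0.0, 0.0, -1.0]]
force: [-1.2, -0.0, 2.8]
opening: 0.684
grasp_force: 30.0
```

Call:
apply_moves([
  {"x": 0,"y": 0,"z": 0,"rx": 0,"ry": 0,"rz": 0,"claw": 70},
  {"x": 0,"y": 0,"z": 0,"rx": 0,"ry": 0,"rz": 0,"claw": 50},
  {"x": 0,"y": 0,"z": 0,"rx": 0,"ry": 0,"rz": 0,"claw": 0},
  {"x": 0,"y": 0,"z": 0,"rx": 0,"ry": 0,"rz": 0,"claw": 0},
  {"x": 0,"y": 0,"z": 0,"rx": 0,"ry": 0,"rz": 0,"claw": 0},
  {"x": 0,"y": 0,"z": -20,"rx": 0,"ry": 0,"rz": 0,"claw": 0},
  {"x": 0,"y": 0,"z": -60,"rx": 0,"ry": 0,"rz": 0,"claw": 0},
  {"x": 0,"y": 0,"z": -120,"rx": 0,"ry": 0,"rz": 0,"claw": 0},
  {"x": 0,"y": 0,"z": -165,"rx": 0,"ry": 0,"rz": 0,"claw": 0},
])

```text
time_s: 29.6
position: [0.6341, -0.1022, 0.2111]
tcp_rot: [[-0.569, 0.823, 0.004], [0.823, 0.569, -0.001], [-0.003, 0.002, -1.0]]
force: [0.5, -0.9, 1.1]
opening: 0.995
grasp_force: 0.0
```

Call:
apply_moves([
  {"x": 306,"y": -77,"z": -5,"rx": 0,"ry": 0,"rz": 10.3,"claw": 0},
  {"x": 306,"y": -77,"z": -5,"rx": 0,"ry": 0,"rz": 10.3,"claw": 0},
  {"x": 306,"y": -77,"z": -5,"rx": 0,"ry": 0,"rz": 10.3,"claw": 0},
  {"x": 306,"y": -77,"z": -5,"rx": 0,"ry": 0,"rz": 10.3,"claw": 0},
  {"x": 306,"y": -77,"z": -5,"rx": 0,"ry": 0,"rz": 10.3,"claw": 0},
  {"x": 306,"y": -77,"z": -5,"rx": 0,"ry": 0,"rz": 10.3,"claw": 0},
  {"x": 306,"y": -77,"z": -5,"rx": 0,"ry": 0,"rz": 10.3,"claw": 0},
  {"x": 306,"y": -77,"z": -5,"rx": 0,"ry": 0,"rz": 10.3,"claw": 0},
  {"x": 306,"y": -77,"z": -5,"rx": 0,"ry": 0,"rz": 10.3,"claw": 0},
])

```text
time_s: 30.72
position: [0.397, 0.1055, 0.2122]
tcp_rot: [[0.456, 0.89, 0.001], [0.89, -0.456, -0.0], [0.0, 0.001, -1.0]]
force: [0.3, -0.0, -1.1]
opening: 1.0
grasp_force: 0.0
```

```bash
python3 - <<'E'
from h import *
o,x=wedge((.430,.162))
plan((*o/1000,.036,np.degrees(np.arctan2(x[1],x[0]))-90))
E
```

```text
2342 rows 125 167 ((427.1958923339844, 160.15191650390625), (32.56193161010742, 59.86587142944336), 62.8420295715332) mean [0.4326 0.162  0.0361] circle ((427.07354736328125, 160.36575317382812), 33.582122802734375)
corners [[445.70001220703125, 132.39999389648438], [460.6000061035156, 161.1999969482422], [408.20001220703125, 188.1999969482422], [402.3999938964844, 175.6999969482422]]
edges [32.5 58.9 13.7 61.3] origin [431.2 168.5] x axis deg 152.82
t 30.77 pos [0.3968 0.1055 0.212 ] yaw 62.83 open 0.997 grip 0.0
(np.float32(0.43123782), np.float32(0.16847607), 0.036, np.float32(62.82167)) -> [ 71.8   1.8 176. ] [ 0. -0.  0.]
```

Call:
apply_moves([
  {"x": 71.8,"y": 1.8,"z": 60,"rx": 0,"ry": 0,"rz": 0,"claw": 0},
  {"x": 71.8,"y": 1.8,"z": 95,"rx": 0,"ry": 0,"rz": 0,"claw": 0},
  {"x": 71.8,"y": 1.8,"z": 105,"rx": 0,"ry": 0,"rz": 0,"claw": 0},
  {"x": 71.8,"y": 1.8,"z": 140,"rx": 0,"ry": 0,"rz": 0,"claw": 0},
  {"x": 71.8,"y": 1.8,"z": 171,"rx": 0,"ry": 0,"rz": 0,"claw": 0},
  {"x": 71.8,"y": 1.8,"z": 176,"rx": 0,"ry": 0,"rz": 0,"claw": 0},
  {"x": 71.8,"y": 1.8,"z": 176,"rx": 0,"ry": 0,"rz": 0,"claw": 40},
  {"x": 71.8,"y": 1.8,"z": 176,"rx": 0,"ry": 0,"rz": 0,"claw": 65},
  {"x": 71.8,"y": 1.8,"z": 176,"rx": 0,"ry": 0,"rz": 0,"claw": 90},
  {"x": 71.8,"y": 1.8,"z": 176,"rx": 0,"ry": 0,"rz": 0,"claw": 255},
])

```text
time_s: 32.02
position: [0.4309, 0.1691, 0.0368]
tcp_rot: [[0.456, 0.89, 0.002], [0.89, -0.456, 0.0], [0.001, 0.001, -1.0]]
force: [-0.5, -0.7, 5.8]
opening: 0.688
grasp_force: 30.0
```

Call:
apply_moves([
  {"x": 0,"y": 0,"z": 0,"rx": 0,"ry": 0,"rz": 0,"claw": 255},
  {"x": 0,"y": 0,"z": 0,"rx": 0,"ry": 0,"rz": 0,"claw": 255},
  {"x": 0,"y": 0,"z": 0,"rx": 0,"ry": 0,"rz": 0,"claw": 255},
])

```text
time_s: 32.4
position: [0.4309, 0.1691, 0.0368]
tcp_rot: [[0.456, 0.89, 0.002], [0.89, -0.456, 0.0], [0.001, 0.001, -1.0]]
force: [-0.2, -0.5, 7.7]
opening: 0.685
grasp_force: 30.0
```

```bash
python3 - <<'E'
from h import *
plan((.6645,-.1465,.14,124.6))
E
```

```text
t 32.4 pos [0.4309 0.1691 0.0368] yaw 62.86 open 0.685 grip 30.0
(0.6645, -0.1465, 0.14, 124.6) -> [-174.2  352.  -102.8] [  0.02  -0.   -10.29]
```

Call:
apply_moves([
  {"x": 0,"y": 0,"z": -15,"rx": 0,"ry": 0,"rz": 0,"claw": 255},
  {"x": 0,"y": 0,"z": -55,"rx": 0,"ry": 0,"rz": 0,"claw": 255},
  {"x": 0,"y": 0,"z": -103,"rx": 0,"ry": 0,"rz": 0,"claw": 255},
  {"x": -24,"y": 50,"z": -103,"rx": 0,"ry": 0,"rz": -1.5,"claw": 255},
  {"x": -49,"y": 100,"z": -103,"rx": 0,"ry": 0,"rz": -3,"claw": 255},
  {"x": -74,"y": 150,"z": -103,"rx": 0,"ry": 0,"rz": -4.5,"claw": 255},
  {"x": -99,"y": 200,"z": -103,"rx": 0,"ry": 0,"rz": -6,"claw": 255},
  {"x": -124,"y": 250,"z": -103,"rx": 0,"ry": 0,"rz": -7.5,"claw": 255},
  {"x": -149,"y": 300,"z": -103,"rx": 0,"ry": 0,"rz": -9,"claw": 255},
  {"x": -174,"y": 352,"z": -103,"rx": 0,"ry": 0,"rz": -10.3,"claw": 255},
])

```text
time_s: 33.65
position: [0.6645, -0.1476, 0.1397]
tcp_rot: [[-0.572, 0.82, -0.0], [0.82, 0.572, 0.0], [0.001, -0.0, -1.0]]
force: [0.7, 0.3, -0.5]
opening: 0.684
grasp_force: 30.0
```

Call:
apply_moves([
  {"x": 0,"y": 0,"z": 0,"rx": 0,"ry": 0,"rz": 0,"claw": 255},
  {"x": 0,"y": 0,"z": 0,"rx": 0,"ry": 0,"rz": 0,"claw": 255},
  {"x": 0,"y": 0,"z": 0,"rx": 0,"ry": 0,"rz": 0,"claw": 255},
])

```text
time_s: 34.02
position: [0.6629, -0.1448, 0.139]
tcp_rot: [[-0.569, 0.822, -0.002], [0.822, 0.569, 0.001], [0.002, -0.001, -1.0]]
force: [-0.2, 0.6, -1.2]
opening: 0.686
grasp_force: 30.0
```

```bash
python3 - <<'E'
from h import *
p=camera_params('wrist');im,d=capture('wrist');P=points(d,p);save('w5.png',im)
k=(d>0)&(P[...,2]>.037)&(P[...,2]<.048)&(np.hypot(P[...,0]-.634,P[...,1]+.102)<.05);k[230:]=0
xy=(P[k][:,:2]*1000).astype(np.float32);h=cv2.convexHull(xy);print(len(xy),cv2.approxPolyDP(h,5,True)[:,0].round(1).tolist())
a=np.radians(34.6);x=np.array([np.cos(a),np.sin(a)]);y=np.array([-x[1],x[0]]);c=np.array([623.2,-86.7])
print('tray frame',[(round(float((q-c)@x),1),round(float((q-c)@y),1)) for q in cv2.approxPolyDP(h,5,True)[:,0]])
t=(c+19*y)/1000
plan((*t,.0428,124.6))
E
```

```text
4066 [[663.4000244140625, -91.69999694824219], [655.0999755859375, -80.69999694824219], [595.2000122070312, -98.30000305175781], [614.2999877929688, -125.30000305175781]]
tray frame [(30.2, -26.9), (29.7, -13.2), (-29.7, 6.3), (-29.2, -26.8)]
t 34.08 pos [ 0.6631 -0.1448  0.1391] yaw 124.72 open 0.685 grip 30.0
(np.float64(0.6124109688439912), np.float64(-0.07106040899784562), 0.0428, 124.6) -> [89.3  0.4 96.4] [-0.01 -0.01  0.02]
```

View pics/w5.png

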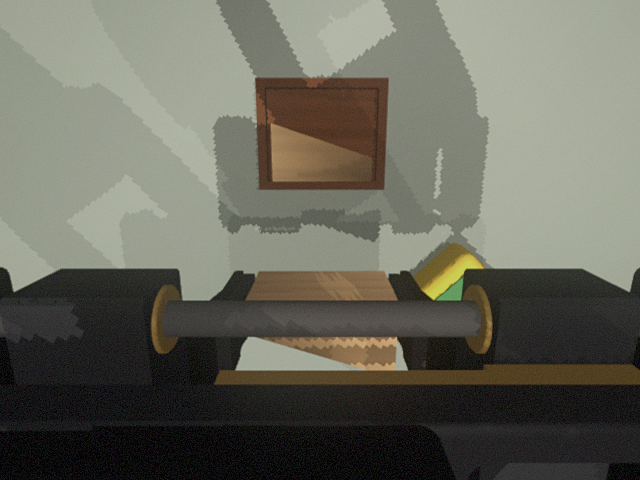

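Wedge A lies flat in the tray at (322,155), straight side to the near wall. The held wedge shows its slant facing back, which is correct.

Call:
apply_moves([
  {"x": 44,"y": 0.2,"z": 0,"rx": 0,"ry": 0,"rz": 0,"claw": 255},
  {"x": 88,"y": 0.4,"z": 0,"rx": 0,"ry": 0,"rz": 0,"claw": 255},
  {"x": 88,"y": 0.4,"z": 10,"rx": 0,"ry": 0,"rz": 0,"claw": 255},
  {"x": 88,"y": 0.4,"z": 30,"rx": 0,"ry": 0,"rz": 0,"claw": 255},
  {"x": 88,"y": 0.4,"z": 40,"rx": 0,"ry": 0,"rz": 0,"claw": 255},
  {"x": 88,"y": 0.4,"z": 40,"rx": 0,"ry": 0,"rz": 0,"claw": 255},
  {"x": 88,"y": 0.4,"z": 40,"rx": 0,"ry": 0,"rz": 0,"claw": 255},
])

```text
time_s: 34.95
position: [0.615, -0.0741, 0.0993]
tcp_rot: [[-0.568, 0.823, 0.001], [0.823, 0.568, -0.0], [-0.001, 0.001, -1.0]]
force: [-0.3, 0.2, -0.2]
opening: 0.687
grasp_force: 30.0
```

```bash
python3 - <<'E'
from h import *
a=np.radians(34.6);y=np.array([-np.sin(a),np.cos(a)]);t=(np.array([623.2,-86.7])+17.9*y)/1000
plan((*t,.0428,124.6))
E
```

```text
t 34.95 pos [ 0.615  -0.0741  0.0993] yaw 124.63 open 0.687 grip 30.0
(np.float64(0.6130355969635496), np.float64(-0.07196585900323349), 0.0428, 124.6) -> [ 2.9 -0.4 56.5] [0.01 0.01 0.01]
```

Call:
apply_moves([
  {"x": 2.8,"y": -0.4,"z": 10,"rx": 0,"ry": 0,"rz": 0,"claw": 255},
  {"x": 2.8,"y": -0.4,"z": 22,"rx": 0,"ry": 0,"rz": 0,"claw": 255},
  {"x": 2.8,"y": -0.4,"z": 34,"rx": 0,"ry": 0,"rz": 0,"claw": 255},
  {"x": 2.8,"y": -0.4,"z": 44,"rx": 0,"ry": 0,"rz": 0,"claw": 255},
  {"x": 2.8,"y": -0.4,"z": 50,"rx": 0,"ry": 0,"rz": 0,"claw": 255},
  {"x": 2.8,"y": -0.4,"z": 53.5,"rx": 0,"ry": 0,"rz": 0,"claw": 255},
  {"x": 2.8,"y": -0.4,"z": 55.5,"rx": 0,"ry": 0,"rz": 0,"claw": 255},
  {"x": 2.8,"y": -0.4,"z": 56.5,"rx": 0,"ry": 0,"rz": 0,"claw": 255},
  {"x": 2.8,"y": -0.4,"z": 56.8,"rx": 0,"ry": 0,"rz": 0,"claw": 255},
  {"x": 2.8,"y": -0.4,"z": 56.8,"rx": 0,"ry": 0,"rz": 0,"claw": 255},
])

```text
time_s: 36.2
position: [0.6127, -0.0718, 0.0429]
tcp_rot: [[-0.569, 0.823, 0.001], [0.823, 0.569, -0.0], [-0.001, 0.0, -1.0]]
force: [-0.9, 0.5, 5.7]
opening: 0.69
grasp_force: 30.0
```

Contact with the floor. I'll release, rise, move away and check.

Call:
apply_moves([
  {"x": 0,"y": 0,"z": 0,"rx": 0,"ry": 0,"rz": 0,"claw": 70},
  {"x": 0,"y": 0,"z": 0,"rx": 0,"ry": 0,"rz": 0,"claw": 50},
  {"x": 0,"y": 0,"z": 0,"rx": 0,"ry": 0,"rz": 0,"claw": 0},
  {"x": 0,"y": 0,"z": 0,"rx": 0,"ry": 0,"rz": 0,"claw": 0},
  {"x": 0,"y": 0,"z": 0,"rx": 0,"ry": 0,"rz": 0,"claw": 0},
  {"x": 0,"y": 0,"z": -20,"rx": 0,"ry": 0,"rz": 0,"claw": 0},
  {"x": 0,"y": 0,"z": -60,"rx": 0,"ry": 0,"rz": 0,"claw": 0},
  {"x": 0,"y": 0,"z": -120,"rx": 0,"ry": 0,"rz": 0,"claw": 0},
  {"x": -60,"y": 0,"z": -165,"rx": 0,"ry": 0,"rz": 0,"claw": 0},
  {"x": -72,"y": 0,"z": -190,"rx": 0,"ry": 0,"rz": 0,"claw": 0},
])

```text
time_s: 37.45
position: [0.6552, -0.1329, 0.2365]
tcp_rot: [[-0.568, 0.823, 0.005], [0.823, 0.568, -0.003], [-0.005, 0.003, -1.0]]
force: [-0.5, -0.1, -0.5]
opening: 0.998
grasp_force: 0.0
```

Call:
apply_moves([
  {"x": 0,"y": 0,"z": 0,"rx": 0,"ry": 0,"rz": 0,"claw": 0},
  {"x": 0,"y": 0,"z": 0,"rx": 0,"ry": 0,"rz": 0,"claw": 0},
  {"x": 0,"y": 0,"z": 0,"rx": 0,"ry": 0,"rz": 0,"claw": 0},
  {"x": 0,"y": 0,"z": 0,"rx": 0,"ry": 0,"rz": 0,"claw": 0},
])

```text
time_s: 37.95
position: [0.6526, -0.13, 0.2308]
tcp_rot: [[-0.569, 0.822, -0.003], [0.822, 0.569, 0.001], [0.003, -0.002, -1.0]]
force: [0.4, -0.4, -0.2]
opening: 1.001
grasp_force: 0.0
```

```bash
python3 - <<'E'
from h import *
p=camera_params('wrist');im,d=capture('wrist');P=points(d,p)
a=np.radians(34.6);x=np.array([np.cos(a),np.sin(a)]);y=np.array([-x[1],x[0]]);c=np.array([623.2,-86.7])
k=(d>0)&(P[...,2]>.036)&(P[...,2]<.05)&(np.hypot(P[...,0]-.6232,P[...,1]+.0867)<.05);k[262:]=0
q=cv2.approxPolyDP(cv2.convexHull((P[k][:,:2]*1000).astype(np.float32)),4,True)[:,0]
print('block',k.sum(),np.percentile(P[k][:,2],[5,50,95]),[(round(float((t-c)@x),1),round(float((t-c)@y),1)) for t in q])
p=camera_params('top');t,d=capture('top');P=points(d,p)
def chk(n,c,lo,hi,r):
    k=(P[...,2]>lo)&(P[...,2]<hi)&(np.hypot(P[...,0]-c[0],P[...,1]-c[1])<r)
    r=cv2.minAreaRect((P[k][:,:2]*1000).astype(np.float32));print(n,k.sum(),np.median(P[k][:,2]).round(4),np.round(r[0],1),np.round(r[1],1),round(r[2],1))
chk('radio',(.433,-.33),.096,.113,.06);chk('antenna',(.4426,-.0134),.022,.05,.04);chk('sensor',(.6238,.085),.043,.06,.035)
s,_=capture('scene')
save('f.png',np.hstack([cv2.resize(im[60:240,160:460],(400,240)),s[150:390,100:500]]))
E
```

```text
block 4210 [0.04083608 0.04207705 0.04329394] [(30.0, -26.4), (29.6, 24.4), (-29.3, 24.3), (-29.5, -27.2)]
radio 359 0.1056 [ 431.5 -328.4] [37.1 59.4] 19.1
antenna 0 nan [0. 0.] [0. 0.] 0.0
sensor 214 0.0501 [621.2  85.7] [39.6 39. ] 1.0
  return _methods._mean(a, axis=axis, dtype=dtype,
  ret = ret.dtype.type(ret / rcount)
```

View pics/f.png

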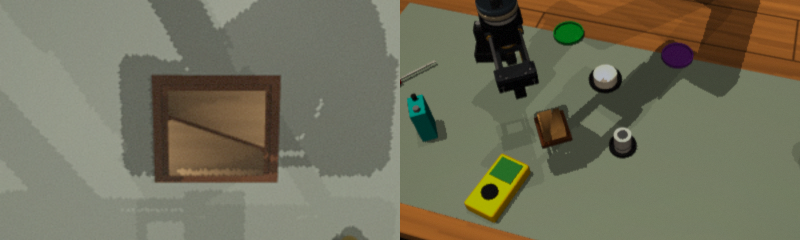

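The block is flat (tops at 42 mm) with the slants together; radio and sensor are seated. The arm hides the antenna from the top camera, so I'll check it by scene depth, then hand in.

```bash
python3 - <<'E'
from h import *
p=camera_params('scene');im,d=capture('scene');P=points(d,p)
k=(P[...,2]>.026)&(P[...,2]<.05)&(np.hypot(P[...,0]-.4426,P[...,1]+.0134)<.05)
c,r=cv2.minEnclosingCircle((P[k][:,:2]*1000).astype(np.float32));zm=np.percentile(P[k][:,2],98)
print(k.sum(),c,r,zm)
if np.hypot(c[0]-442.6,c[1]+13.4)<7 and zm<.043: print(hand_in())
E
```

```text
350 (444.6186218261719, -11.554136276245117) 30.65359115600586 0.04079440567960837
the job is handed in; nothing more can be done
None
```

The job is handed in: the radio, antenna and sensor are seated in their holders and the two wedges lie as one block in the tray, all confirmed by camera; the gripper is open and clear, and the mug was never approached; no verdict was returned.

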